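# Stopper the side necks and hold the thermometer in the reaction vessel

## Task

Close the two open side necks of the glass reaction vessel with the white stoppers, one after the other, each upright with its head down on the rim. Then draw the stem thermometer from its storage tube, thread it down through the eye of the holder arm and on through the cap of the centre neck, and finish while still holding it upright by the handle, about 15 mm of bare stem showing between eye and handle, so that I can tighten the eye's thumbscrew. Be gentle with the glassware, do not lean the stem hard on eye or cap at the end, and leave the bottle, beaker and weighing jar where they stand.

Things in the scene. Friction and masses are not known exactly. Their poses are not given: they have to be found in the camera images.
- reactor: Fixed set-up (sizes in mm): squat glass vessel (dia 120) on a slim white stirrer (dia 140, 12 high), round metal lid (dia 132, top 88 above bench), clamp band dia 139. On the lid three necks in line: centre neck with grey bushed cap, an open side neck 46 either side. Floor inside at 16. Origin: on the bench under the centre neck; z up, y to the left neck, x to the stand. Yaw within 0.4 rad.
- stand_top (a point): Top of the support rod (steel, 12 mm diameter, 235 mm above the bench), 135 mm behind the centre neck seen from the robot, square to the line of necks. From its boss head (30 mm wide, 128 to 164 mm high) a 10 mm bar at 145 mm height runs forward to the eye.
- eye (a point): Centre of the upper mouth of the holder's eye, an aluminium ring of 29 mm diameter right over the centre neck: straight upright bore of 11 mm diameter, not chamfered, from 153 mm (this point) down to 138 mm above the bench. A thumbscrew sticks out 31 mm from the axis on the side away from the stand. Axes as reactor.
- port (a point): Centre of the upper mouth of the bushed cap on the centre neck, 120 mm above the bench, exactly under the eye with an 18 mm gap between them: cap 31 mm diameter, straight bore of 11 mm diameter, 20 mm long; below it the wider neck opens into the vessel. Axes as reactor.
- neck_left (a point): Centre of the rim of the open steel side neck on the reactor's +y side: 112 mm above the bench, outer diameter 27 mm, bore 22 mm straight through; it stands 24 mm above the lid. Axes as reactor.
- neck_right (a point): The same on the reactor's -y side.
- stopper_a: White plastic stopper standing on its foot on the bench, 44 mm high, 35 g: tapered plug 24 mm long (diameter 15 mm at the foot, 20 mm under the head), then a round head of 30 mm diameter, 20 mm high, to grip. Origin: centre of the foot, z up to the head. Seated in a neck its head lies on the rim, its foot 24 mm below the rim.
- stopper_b: The second stopper, the same as stopper_a. Either one may go in either neck.
- park: Fixed storage tube of the thermometer: clear upright tube, 21 mm outside, 13 mm bore, rim 125 mm above the bench, on a grey round foot (68 mm diameter, 10 mm high). Origin: on the bench on the tube's axis, z up. It and the bottle swap sides from run to run.
- thermometer: Cordless stem thermometer, 60 g, hanging upright in the tube, the handle's shoulder on the tube's rim. Steel stem 8 mm diameter with hemispherical tip, 115 mm long; round grey handle 18 mm diameter, 50 mm long. Origin: the very tip (10 mm above the bench at the start), z along the stem to the handle, which runs from z = 115 to 165 mm.
- reagent_bottle: Bystander: amber glass bottle with black cap, 64 mm diameter, 125 mm high. Origin: centre of its underside.
- beaker: Bystander: small empty glass beaker, 60 mm diameter, 70 mm high, beyond the vessel on the left. Origin: centre of its underside.
- weighing_jar: Bystander: small glass jar with black cap, 50 mm diameter, 55 mm high, beyond the vessel on the right. Origin: centre of its underside.
Mind the look-alikes: they are no part of the job. Leave any purple look-alike of the stopper_b alone.

How it is judged:
By the outcome, as a careful person would: the job done as asked, in the order asked, and still so for the second after the job is handed in, while the arm keeps its last pose, push and grip.
It also fails if it takes over 67 s, if anything falls off the work surface, if the arm or the gripper's body presses on something with over 40 N, if the wrist force passes 120 N, or if a joint passes its speed limit or range.

## Robot

A 6-joint arm with a two-finger parallel gripper is mounted at the origin on the work surface. World frame = base frame: x ahead of the robot, y to its left, z up, the work surface at z = 0. Lengths are in m, angles in rad, forces in N, time in s.
With the tool pointing down it reaches from about 0.375 to 0.9 m from the base axis. Payload 3.1 kg.
Tool frame: the origin (TCP) lies on the centre line of the jaws, within the pads' length; the fingertips stand 14 mm ahead of it and the grasp point (between the pads) lies 5 mm behind it; z points along the fingers, y is the line along which they close (so a half turn about z gives the same grasp; the last joint's range is limited). The gripper opens to 87 mm and grips with 3 to 60 N. Pads are 19 mm wide; open, the fingers measure 117 mm over their backs; the gripper's body (75 mm by 190 mm) begins 51 mm behind the grasp point.
Start: joints at [-1.357, 0.527, 1.433, -0, 1.181, -0.178], TCP at [0.239, -0.577, 0.237] pointing down, gripper open.
Joint ranges: [-3.08, 3.08], [-0.75, 2.2], [0.22, 2.44], [-1.43, 4.57], [0, 2.65], [-2.85, 2.85]. Speed limits (rad/s): [2.79, 2.79, 3.14, 3.14, 3.14, 3.14].

## Interface

Orientations are given as a unit quaternion [x, y, z, w].
In Python, from rig import robot gives the robot as it stands.
- The arm moves only by the tool move_arm, never from a script. Its argument "commands" is a list of rows, each an object with "hand": the finger opening in cm, from 0 to 8.7; "travel": the shift along the tool's x, y, z in cm, a list of three; "twist": the turn, a rotation vector about the tool's x, y, z in degrees, a list of three. In form: [{"hand": hand, "travel": [dx, dy, dz], "twist": [wx, wy, wz]}, ...]. A call has 1 to 5 rows; each row shifts and turns the commanded pose from where the row before left it, along the tool's axes as they then stand; what a row does not reach is not made up. A row lasts 1/12 s, in which the tool goes at most 41.7 mm and 7.16 degrees, less where a joint would pass 70% of its speed; a pose out of reach is approached as far as the arm can. A call is refused whole if a number of a shift passes 4.17 or a number of a turn 7.16, either way. A call with a gripper value outside its range is refused whole. The fingers move at their own pace and stop on an object; "force" is the grip in N (left out, the last holds). Time passes only in rows, so rows that do not move let the fingers close. It gives the time, the measured TCP pose, the force, the opening and the grip force at its end, in the units of the state.
- robot.get_obs(): the state, without advancing time (a new reading comes with each control period).
- robot.camera(name): name is "side" or "top" or "wrist"; returns a dict with "frame" (480x640x3 uint8, red, green, blue), "fov_y" (degrees; the focal length in pixels is half the picture's height over the tangent of half this angle, whatever the lens; pixels are square), "cx", "cy" (the principal point, pixels), "extrinsics" (4x4, takes a point from camera to world coordinates); the wrist camera has in their place "T_tool_cam" (4x4, takes a point from camera to tool coordinates, whose origin is the TCP and whose axes are the flange's). Camera axes: x right, y down, z forward; pixel columns grow to the right and rows downward; lengths in m; the calibration is good to about 2 mm. A picture is of the moment at which its call begins: read the wrist's pose just before it. There is no depth.
- robot.hand_in(): hands the job in; it is judged then, once.
The state is a dict: "time": time; "q": joint angles; "joint_velocities": joint speeds; "joint_torque": joint torques, N m; "position": TCP position; "tool_rot": TCP orientation; "ft_force": force on the tool from outside, world axes, zero at the start; "moment": the same for the moment, N m; "grip_width": finger opening in m; "grip_force": force on a finger pad.
Only numpy, scipy, OpenCV 4.12 (cv2) and the standard library are available. Lean on these libraries where they do the work, as an engineer would, in place of code of your own. Each camera call takes 0.05 s, during which the arm holds its last target. There are 200 camera calls.

## Working session

There is one attempt and no reset: what is moved stays moved. The work goes in short steps, Python scripts to look and compute and a tool call to move; the robot and the scene stay as the last step left them, time stands still between calls to the robot, and variables do not carry over. Pictures are saved under pics/ and viewed, at most 10 in all, crops included, and the job is handed in when it is done.

Besides the shell and the picture viewer there is one more tool, called after "Call:" as name(argument=value, ...) on one line, values as JSON. move_arm: Moves the arm, as the interface text tells. Its arguments: {"type":"object","properties":{"commands":{"type":"array"},"force":{"type":"number"}},"required":["commands"]}

```bash
ls; mkdir -p pics
python3 - <<'E'
from rig import robot
import cv2,numpy as np
o=robot.get_obs();print({k:np.round(v,3).tolist() for k,v in o.items()})
for n in ["side","top"]:
    c=robot.camera(n);cv2.imwrite(f"pics/{n}0.png",c["frame"][...,::-1]);print(n,c["fov_y"],c["cx"],c["cy"],np.round(c["extrinsics"],4).tolist())
c=robot.camera("wrist");cv2.imwrite("pics/w0.png",c["frame"][...,::-1]);print(c["fov_y"],c["cx"],c["cy"],np.round(c["T_tool_cam"],4).tolist())
E
```

```text
pics
{'time': 0.0, 'q': [-1.356, 0.529, 1.434, -0.0, 1.181, -0.179], 'joint_velocities': [-0.002, -0.001, 0.001, 0.001, 0.001, -0.0], 'joint_torque': [-0.001, -44.005, -17.659, 0.063, 0.058, -0.0], 'position': [0.239, -0.577, 0.236], 'tool_rot': [0.981, 0.195, -0.0, -0.001], 'ft_force': [-0.276, 0.219, 0.872], 'moment': [-0.047, 0.057, 0.022], 'grip_force': 0.0, 'grip_width': 0.087}
side 46.454914419736475 317.21315255984666 238.69908530061497 [[0.9419, -0.2173, 0.2561, 0.2571], [-0.3357, -0.583, 0.7399, -0.8821], [-0.0115, -0.7829, -0.6221, 0.8722], [0.0, 0.0, 0.0, 1.0]]
top 47.20426332555121 321.99128132662867 235.77764787744886 [[0.0155, -0.9947, 0.1013, 0.4038], [-0.9998, -0.0143, 0.012, -0.0117], [-0.0105, -0.1015, -0.9948, 1.4591], [0.0, 0.0, 0.0, 1.0]]
58.011370956395695 314.2826782419474 238.81737162573805 [[-0.0005, -0.9648, -0.2631, 0.0723], [1.0, -0.0005, -0.0003, 0.0006], [0.0002, -0.2631, 0.9648, -0.1479], [0.0, 0.0, 0.0, 1.0]]
```

View pics/side0.png

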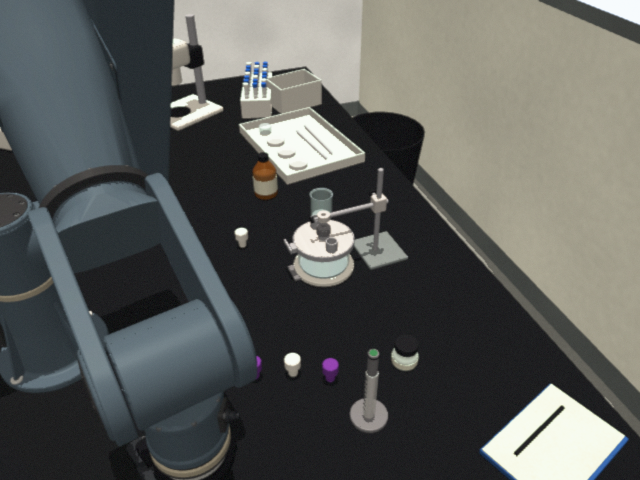

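View pics/top0.png

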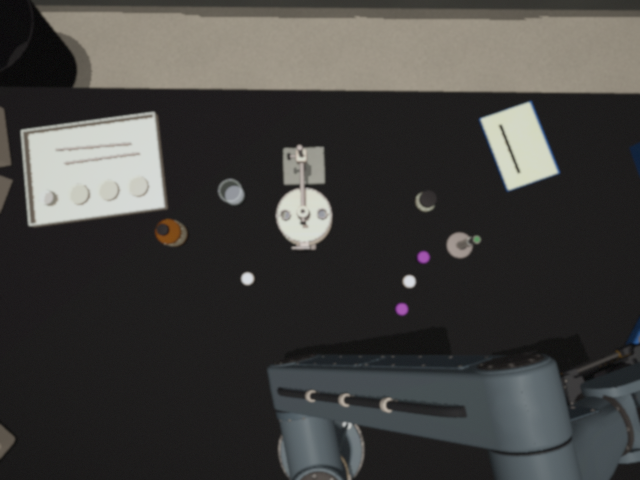

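Side view: white stoppers at about (241,236) and (292,361), thermometer handle top at (374,353), eye at about (322,217), and stand top at (380,171). Top view: stoppers at (247,278) and (409,281), with purple decoys at (402,309) and (423,257). The lid is at (304,215), necks at (285,215) and (322,213), handle top at (477,239).

```bash
cat > h.py <<'E'
from rig import robot
import cv2,numpy as np
from scipy.spatial.transform import Rotation as R
def cam(n,save=None):
    o=robot.get_obs();c=robot.camera(n)
    if n=="wrist":
        T=np.eye(4);T[:3,:3]=R.from_quat(o["tool_rot"]).as_matrix();T[:3,3]=o["position"];c["extrinsics"]=T@c["T_tool_cam"]
    c["f"]=240/np.tan(np.radians(c["fov_y"]/2))
    if save: cv2.imwrite(f"pics/{save}.png",c["frame"][...,::-1])
    return c
def ray(c,u,v):
    E=c["extrinsics"];return E[:3,3],E[:3,:3]@np.array([(u-c["cx"])/c["f"],(v-c["cy"])/c["f"],1])
def onz(c,u,v,z):
    p,d=ray(c,u,v);return p+d*(z-p[2])/d[2]
def tri(*obs):
    A=np.zeros((3,3));b=np.zeros(3)
    for c,u,v in obs:
        p,d=ray(c,u,v);d=d/np.linalg.norm(d);P=np.eye(3)-np.outer(d,d);A+=P;b+=P@p
    x=np.linalg.solve(A,b);return x,[np.linalg.norm(np.cross(x-ray(c,u,v)[0],ray(c,u,v)[1]/np.linalg.norm(ray(c,u,v)[1]))) for c,u,v in obs]
def proj(c,X):
    p=np.linalg.inv(c["extrinsics"])@np.append(X,1);return np.array([c["cx"]+c["f"]*p[0]/p[2],c["cy"]+c["f"]*p[1]/p[2]])
def blobs(m,lo=15):
    n,_,s,ce=cv2.connectedComponentsWithStats(m.astype(np.uint8));return [(s[i][:5].tolist(),ce[i].round(1).tolist()) for i in range(1,n) if s[i][4]>=lo]
def box(m,x0,y0,x1,y1):
    k=np.zeros_like(m);k[y0:y1,x0:x1]=m[y0:y1,x0:x1];return k
E
python3 - <<'E'
from h import *
t=cam("top");s=cam("side")
ft=t["frame"].astype(int);fs=s["frame"].astype(int)
w=lambda f:(f.min(2)>150)
bt=blobs(box(w(ft),200,240,450,330));print("stoppers",bt)
for b in bt: print(onz(t,*b[1],.044))
g=lambda f:(f[...,1]-f[...,0]>15)&(f[...,1]-f[...,2]>5)
print("green",blobs(box(g(ft),440,220,500,270),4),blobs(box(g(fs),340,330,400,370),4))
lid=blobs(box(w(ft),270,180,340,250),100);print("lid",lid)
for n,c,b in(("t",t,(270,130,340,260)),("s",s,(280,150,410,290))):
    x0,y0,x1,y1=b;cv2.imwrite(f"pics/c_{n}.png",cv2.resize(c["frame"][y0:y1,x0:x1,::-1],None,fx=4.5,fy=4.5,interpolation=cv2.INTER_CUBIC)[:600])
a=cv2.imread("pics/c_t.png");b=cv2.imread("pics/c_s.png");H=585
m=np.zeros((600,a.shape[1]+b.shape[1],3),np.uint8);m[:a.shape[0],:a.shape[1]]=a;m[:b.shape[0],a.shape[1]:]=b
m=cv2.resize(m,None,fx=.8,fy=.8);print(m.shape);cv2.imwrite("pics/crop1.png",m)
print("scale 3.6 split at",a.shape[1]*.8)
E
```

```text
stoppers [([292, 240, 25, 8, 112], [303.5, 242.9]), ([242, 273, 12, 12, 113], [247.1, 278.2]), ([403, 276, 12, 11, 111], [408.9, 281.0])]
[0.52870427 0.05288704 0.044     ]
[0.43542357 0.19634329 0.044     ]
[ 0.43457846 -0.21929784  0.044     ]
green [([474, 236, 6, 6, 30], [476.5, 238.8])] [([369, 349, 9, 7, 51], [373.1, 352.2])]
lid [([277, 180, 54, 68, 2275], [303.7, 215.9])]
(480, 720, 3)
scale 3.6 split at 252.0
```

View pics/crop1.png

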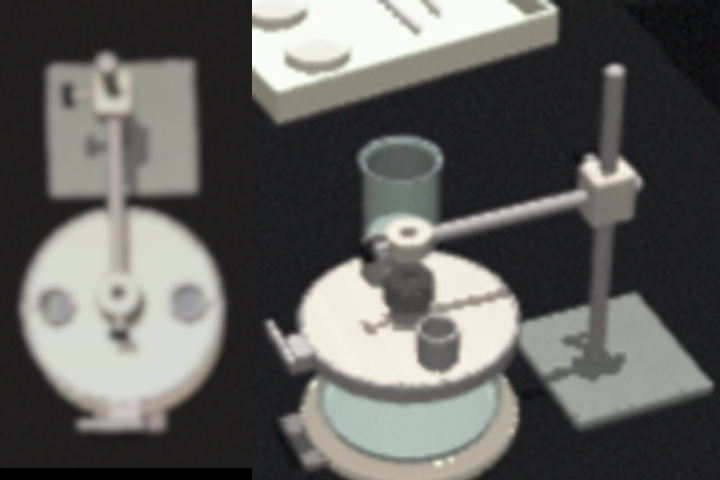

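Crop (3.6x): in the top view the eye is at (302.8,211.4), the necks at (285.8,215) and (322.2,214.2), and the stand top at (299.7,146.9). In the side view the eye is at (323.1,214.4), the right neck at (331.7,240.8), and the stand top at (380.6,169.4).

Run:
```python
from h import *
t=cam("top");s=cam("side");np.set_printoptions(precision=4,suppress=True)
e=onz(t,302.8,211.4,.153);L=onz(t,285.8,215,.112);r=onz(t,322.2,214.2,.112);st=onz(t,299.7,146.9,.235)
print("eye",e,tri((t,302.8,211.4),(s,323.1,214.4)));print("L",L,"R",r,"mid",(L+r)/2,"d",np.linalg.norm(L-r),"yaw",np.arctan2(-(L-r)[0],(L-r)[1]))
print("Rtri",tri((t,322.2,214.2),(s,331.7,240.8)));print("stand",st,np.linalg.norm(st-e),tri((t,299.7,146.9),(s,380.6,169.4)))
print("yaw2",np.arctan2((st-e)[1],(st-e)[0]))
print("therm",onz(t,476.5,238.8,.175),tri((t,476.5,238.8),(s,373.1,352.2)))
for u,v in((241,233),(292,358)):print(onz(s,u,v,.044))
o=robot.get_obs();print(R.from_quat(o["tool_rot"]).as_matrix())
```

```text
eye [0.595 0.051 0.153] (array([0.595 , 0.0512, 0.1515]), [np.float64(0.00026510541050375145), np.float64(0.00026510541050384724)])
L [0.5914 0.0949 0.112 ] R [0.5947 0.0048 0.112 ] mid [0.593  0.0499 0.112 ] d 0.09017573058720087 yaw 0.03614507687102041
Rtri (array([0.596 , 0.0045, 0.1118]), [np.float64(0.0012881946960878242), np.float64(0.001288194696087895)])
stand [0.7313 0.057  0.235 ] 0.15917236560080514 (array([0.731 , 0.0573, 0.2334]), [np.float64(0.0007309037933833676), np.float64(0.0007309037933832506)])
yaw2 0.04362051231922542
therm [ 0.5327 -0.3582  0.175 ] (array([ 0.5315, -0.3579,  0.1747]), [np.float64(0.0012761412294789037), np.float64(0.0012761412294789133)])
[0.4329 0.1882 0.044 ]
[ 0.4328 -0.2198  0.044 ]
[[ 0.9238  0.3828 -0.0001]
 [ 0.3828 -0.9238  0.0005]
 [ 0.0001 -0.0005 -1.    ]]
```

Call:
move_arm(commands=[{"hand":5.0,"travel":[2.4,-1.95,0],"twist":[0,0,0]},{"hand":5.0,"travel":[2.4,-1.95,0],"twist":[0,0,0]},{"hand":5.0,"travel":[2.4,-1.95,0],"twist":[0,0,0]},{"hand":5.0,"travel":[2.4,-1.95,0],"twist":[0,0,0]},{"hand":5.0,"travel":[2.4,-1.95,0],"twist":[0,0,0]}])

```text
time: 0.77
position: [0.3132, -0.4401, 0.2366]
tool_rot: [0.981, 0.195, 0.0, 0.0]
ft_force: [0.6, -0.2, 0.3]
grip_width: 0.0612
grip_force: 0.0
```

Call:
move_arm(commands=[{"hand":5.0,"travel":[2.4,-1.95,0],"twist":[0,0,0]},{"hand":5.0,"travel":[2.4,-1.95,0],"twist":[0,0,0]},{"hand":5.0,"travel":[2.4,-1.95,0],"twist":[0,0,0]},{"hand":5.0,"travel":[2.4,-1.95,0],"twist":[0,0,0]},{"hand":5.0,"travel":[2.4,-1.95,0],"twist":[0,0,0]}])

```text
time: 1.18
position: [0.3869, -0.3041, 0.2367]
tool_rot: [0.981, 0.195, 0.0, 0.0]
ft_force: [0.4, 0.6, 0.7]
grip_width: 0.0498
grip_force: 0.0
```

Call:
move_arm(commands=[{"hand":5.0,"travel":[2.6,-2.0,0],"twist":[0,0,0]},{"hand":5.0,"travel":[2.6,-2.0,0],"twist":[0,0,0]},{"hand":5.0,"travel":[2.5,-2.1,0],"twist":[0,0,0]},{"hand":5.0,"travel":[0,0,0],"twist":[0,0,-6.8]},{"hand":5.0,"travel":[0,0,0],"twist":[0,0,-6.8]}])

```text
time: 1.6
position: [0.4348, -0.2175, 0.2367]
tool_rot: [0.949, 0.314, 0.0, 0.0]
ft_force: [-1.1, -0.2, -0.0]
grip_width: 0.05
grip_force: 0.0
```

Call:
move_arm(commands=[{"hand":5.0,"travel":[0,0,0],"twist":[0,0,-6.8]},{"hand":5.0,"travel":[0,0,0],"twist":[0,0,-6.8]},{"hand":5.0,"travel":[0,0,0],"twist":[0,0,-6.8]},{"hand":5.0,"travel":[0,0,0],"twist":[0,0,-6.8]},{"hand":5.0,"travel":[0,0,0],"twist":[0,0,-6.8]}])

```text
time: 2.02
position: [0.4342, -0.2195, 0.2367]
tool_rot: [0.817, 0.577, 0.0, 0.0]
ft_force: [-1.1, 0.1, 0.1]
grip_width: 0.0502
grip_force: 0.0
```

Call:
move_arm(commands=[{"hand":5.0,"travel":[0,0,0],"twist":[0,0,-6.8]},{"hand":5.0,"travel":[0,0,0],"twist":[0,0,-6.8]},{"hand":5.0,"travel":[0,0,0],"twist":[0,0,-6.3]},{"hand":5.0,"travel":[0,0,0],"twist":[0,0,0]},{"hand":5.0,"travel":[0,0,0],"twist":[0,0,0]}])

```text
time: 2.43
position: [0.4341, -0.2195, 0.2366]
tool_rot: [0.708, 0.706, 0.0, 0.0]
ft_force: [-0.8, 0.1, 0.1]
grip_width: 0.05
grip_force: 0.0
```

Run:
```python
from h import *
np.set_printoptions(precision=4,suppress=True)
c=cam("wrist","w1");o=robot.get_obs();print(o["time"],o["position"],R.from_quat(o["tool_rot"]).as_matrix())
f=c["frame"].astype(int)
for b in blobs(f.min(2)>150,150): print(b,onz(c,*b[1],.044))
print(proj(c,np.array(o["position"])))
```

```text
2.4833 [ 0.4342 -0.2196  0.2366] [[ 0.0026  1.      0.0002]
 [ 1.     -0.0026 -0.0001]
 [-0.0001  0.0002 -1.    ]]
([207, 173, 32, 34, 818], [222.9, 189.8]) [ 0.3625 -0.2005  0.044 ]
([293, 192, 39, 42, 1285], [311.9, 212.7]) [ 0.4328 -0.2192  0.044 ]
([517, 229, 63, 58, 1686], [539.8, 251.8]) [ 0.62   -0.2526  0.044 ]
([152, 312, 12, 68, 349], [156.5, 343.5]) [ 0.2966 -0.3352  0.044 ]
([468, 324, 9, 56, 255], [472.8, 352.9]) [ 0.5736 -0.3453  0.044 ]
([164, 331, 302, 38, 9052], [314.6, 346.6]) [ 0.4346 -0.3386  0.044 ]
([43, 332, 101, 14, 1283], [96.2, 338.7]) [ 0.2446 -0.3303  0.044 ]
([523, 333, 51, 21, 446], [549.7, 339.0]) [ 0.6393 -0.332   0.044 ]
[312.8979 319.4566]
```

View pics/w1.png

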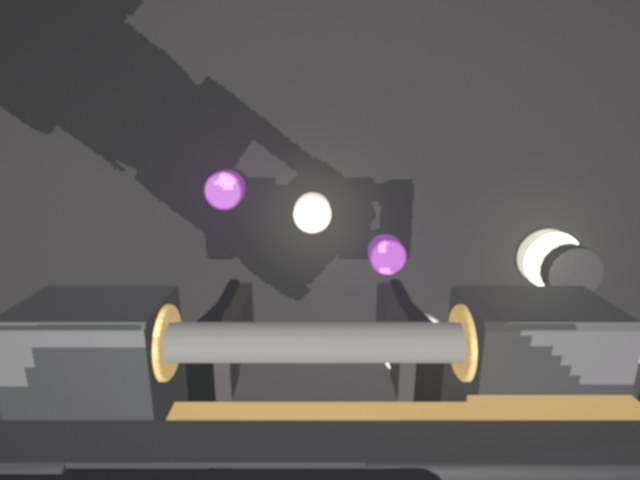

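The white stopper is at (312,213), between the fingers and clear of both purple ones. I'll go down and grip it.

Call:
move_arm(commands=[{"hand":5.0,"travel":[0,-0.05,3.5],"twist":[0,0,0]},{"hand":5.0,"travel":[0,0,3.5],"twist":[0,0,0]},{"hand":5.0,"travel":[0,0,3.5],"twist":[0,0,0]},{"hand":5.0,"travel":[0,0,3.5],"twist":[0,0,0]},{"hand":5.0,"travel":[0,0,2.5],"twist":[0,0,0]}])

```text
time: 2.9
position: [0.433, -0.2191, 0.0693]
tool_rot: [0.708, 0.706, -0.0, -0.001]
ft_force: [-0.0, -0.5, 0.3]
grip_width: 0.0495
grip_force: 0.0
```

Call:
move_arm(commands=[{"hand":5.0,"travel":[0,0,2.0],"twist":[0,0,0]},{"hand":5.0,"travel":[0,0,1.0],"twist":[0,0,0]},{"hand":5.0,"travel":[0,0,0.76],"twist":[0,0,0]},{"hand":5.0,"travel":[0,0,0],"twist":[0,0,0]},{"hand":4.0,"travel":[0,0,0],"twist":[0,0,0]}])

```text
time: 3.32
position: [0.434, -0.2199, 0.0344]
tool_rot: [0.707, 0.707, 0.0, 0.0]
ft_force: [-0.1, 0.8, -0.6]
grip_width: 0.0475
grip_force: 0.0
```

Call:
move_arm(commands=[{"hand":3.5,"travel":[0,0,0],"twist":[0,0,0]},{"hand":3.2,"travel":[0,0,0],"twist":[0,0,0]},{"hand":2.5,"travel":[0,0,0],"twist":[0,0,0]},{"hand":2.5,"travel":[0,0,0],"twist":[0,0,0]},{"hand":2.5,"travel":[0,0,0],"twist":[0,0,0]}], force=15)

```text
time: 3.73
position: [0.434, -0.2199, 0.0347]
tool_rot: [0.707, 0.707, 0.0, 0.001]
ft_force: [-0.6, -1.0, 5.2]
grip_width: 0.0294
grip_force: 15.0
```

Call:
move_arm(commands=[{"hand":2.5,"travel":[0,0,-1.5],"twist":[0,0,0]},{"hand":2.5,"travel":[0,0,-4.0],"twist":[0,0,0]},{"hand":2.5,"travel":[0,0,-4.0],"twist":[0,0,0]},{"hand":2.5,"travel":[0,0,-4.0],"twist":[0,0,0]},{"hand":2.5,"travel":[0,0,-4.0],"twist":[0,0,0]}])

```text
time: 4.15
position: [0.433, -0.219, 0.2107]
tool_rot: [0.707, 0.707, -0.0, -0.0]
ft_force: [1.2, -0.7, -0.8]
grip_width: 0.0296
grip_force: 15.0
```

Call:
move_arm(commands=[{"hand":2.5,"travel":[2.8,2.0,0],"twist":[0,0,0]},{"hand":2.5,"travel":[2.8,2.0,0],"twist":[0,0,0]},{"hand":2.5,"travel":[2.8,2.0,0],"twist":[0,0,0]},{"hand":2.5,"travel":[2.8,2.0,0],"twist":[0,0,0]},{"hand":2.5,"travel":[2.8,2.0,0],"twist":[0,0,0]}])

```text
time: 4.57
position: [0.534, -0.0781, 0.2092]
tool_rot: [0.707, 0.707, 0.0, 0.0]
ft_force: [0.1, -0.3, 0.3]
grip_width: 0.029
grip_force: 15.0
```

Call:
move_arm(commands=[{"hand":2.5,"travel":[2.8,2.0,0],"twist":[0,0,0]},{"hand":2.5,"travel":[2.8,2.0,0],"twist":[0,0,0]},{"hand":2.5,"travel":[2.8,2.1,0],"twist":[0,0,0]},{"hand":2.5,"travel":[0,0,0],"twist":[0,0,0]},{"hand":2.5,"travel":[0,0,0],"twist":[0,0,0]}])

```text
time: 4.98
position: [0.5949, 0.0062, 0.2086]
tool_rot: [0.706, 0.708, -0.0, -0.0]
ft_force: [-0.5, 0.2, 0.1]
grip_width: 0.0294
grip_force: 15.0
```

Run:
```python
from h import *
np.set_printoptions(precision=4,suppress=True)
c=cam("wrist","w2");o=robot.get_obs();print(o["time"],o["position"],R.from_quat(o["tool_rot"]).as_matrix())
p=np.array(o["position"])
for n,X in dict(eye=[.595,.051,.153],L=[.5915,.0955,.112],Rn=[.5955,.0045,.112],tcp=p,foot=p-[0,0,.034]).items(): print(n,proj(c,np.array(X)))
s=cam("side","s2")
```

```text
5.0333 [0.594  0.0051 0.2085] [[-0.0019  1.     -0.0015]
 [ 1.      0.0019 -0.0002]
 [-0.0002 -0.0015 -1.    ]]
eye [313.7801 179.6671]
L [307.5727  86.1763]
Rn [314.5116 249.4869]
tcp [310.5951 321.9306]
foot [311.2439 288.0322]
```

View pics/w2.png

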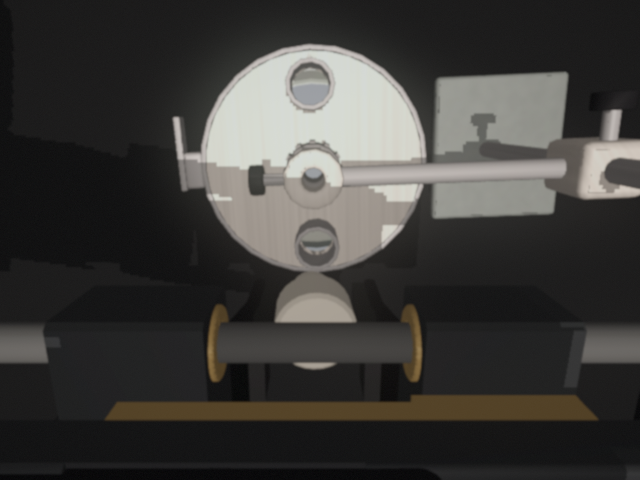

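Wrist view: eye at about (313,179), left neck (310.5,85), right neck (316.5,244), stopper foot edge at (313,272). These agree with the predictions to within a few pixels. I'll zoom in to refine.

Run:
```python
import cv2,numpy as np
a=cv2.imread("pics/w2.png")[55:295,245:385]
k=cv2.resize(a,None,fx=2.5,fy=2.5,interpolation=cv2.INTER_CUBIC)
k=np.clip(k.astype(float)*1.3,0,255).astype(np.uint8)
for i in range(0,600,50): cv2.line(k,(0,i),(6,i),(0,255,0),1)
for i in range(0,350,50): cv2.line(k,(i,0),(i,6),(0,255,0),1)
cv2.imwrite("pics/c2.png",k)
```

```text
(no output)
```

View pics/c2.png

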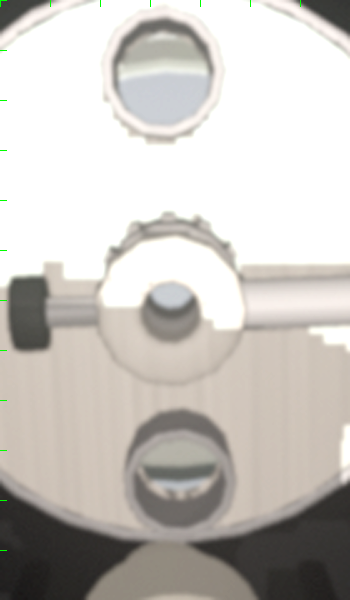

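Measured pixels: left rim (310.2,84.2), eye (313.6,179.2), right rim (317.2,248.2).

Run:
```python
from h import *
np.set_printoptions(precision=4,suppress=True)
c=cam("wrist");o=robot.get_obs();print(o["position"])
L=onz(c,310.2,84.2,.112);r=onz(c,317.2,248.2,.112);e=onz(c,313.6,179.2,.153)
print(L,r,(L+r)/2,np.linalg.norm(L-r),np.arctan2(-(L-r)[0],(L-r)[1]),e)
```

```text
[0.5935 0.0038 0.2086]
[0.5918 0.0946 0.112 ] [0.5957 0.0035 0.112 ] [0.5938 0.0491 0.112 ] 0.09127725974119524 0.042626343471667216 [0.5937 0.0494 0.153 ]
```

Call:
move_arm(commands=[{"hand":2.5,"travel":[-0.05,0.1,2.0],"twist":[0,0,0]},{"hand":2.5,"travel":[0,0,2.0],"twist":[0,0,0]},{"hand":2.5,"travel":[0,0,1.5],"twist":[0,0,0]},{"hand":2.5,"travel":[0,0,0.5],"twist":[0,0,0]},{"hand":2.5,"travel":[0,0,0.4],"twist":[0,0,0]}])

```text
time: 5.55
position: [0.594, 0.0033, 0.1453]
tool_rot: [0.708, 0.706, -0.001, -0.002]
ft_force: [-4.1, 2.3, 18.6]
grip_width: 0.0296
grip_force: 15.0
```

Call:
move_arm(commands=[{"hand":2.5,"travel":[0,0,0.3],"twist":[0,0,0]},{"hand":2.5,"travel":[0,0,0.3],"twist":[0,0,0]},{"hand":2.5,"travel":[0,0,0.3],"twist":[0,0,0]},{"hand":2.5,"travel":[0,0,0],"twist":[0,0,0]},{"hand":2.5,"travel":[0,0,0],"twist":[0,0,0]}])

```text
time: 5.97
position: [0.5992, 0.0037, 0.1407]
tool_rot: [0.708, 0.706, 0.004, 0.003]
ft_force: [0.0, 3.6, 14.7]
grip_width: 0.0313
grip_force: 15.2
```

Run:
```python
from h import *
s=cam("side","s3");w=cam("wrist","w3");o=robot.get_obs();print(o["position"],o["ft_force"],o["moment"])
a=cv2.resize(s["frame"][190:290,270:390,::-1],None,fx=4,fy=4,interpolation=cv2.INTER_CUBIC)
b=cv2.resize(w["frame"][150:390,220:410,::-1],None,fx=1.68,fy=1.68)
m=np.zeros((403,800,3),np.uint8);m[:400,:480]=a;m[:b.shape[0],480:480+b.shape[1]]=b[:403];cv2.imwrite("pics/c3.png",m)
```

```text
[0.59913636 0.00370931 0.14070139] [ 0.43956247  3.66980908 14.24814388] [ 0.55897813 -0.0306752  -0.00816205]
```

View pics/c3.png

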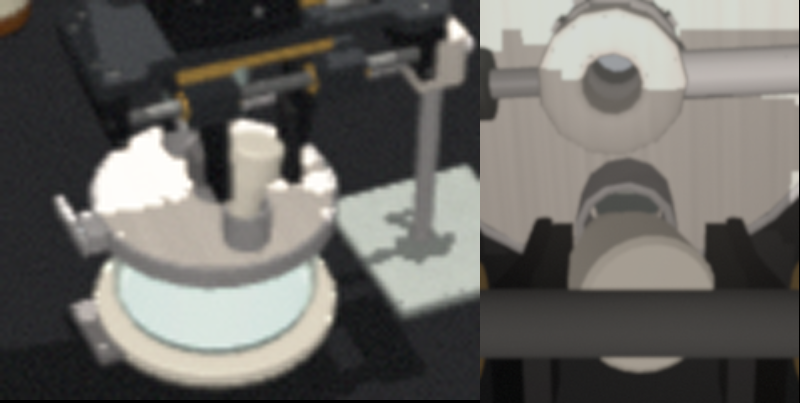

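The foot landed on the rim and the stopper looks shifted and slightly tilted. I'll back off a little and measure the foot against the neck numerically.

Call:
move_arm(commands=[{"hand":2.5,"travel":[0,0,-1.0],"twist":[0,0,0]},{"hand":2.5,"travel":[0,0,-1.0],"twist":[0,0,0]},{"hand":2.5,"travel":[0,0,-1.0],"twist":[0,0,0]},{"hand":2.5,"travel":[0,0,0],"twist":[0,0,0]},{"hand":2.5,"travel":[0,0,0],"twist":[0,0,0]}])

```text
time: 6.48
position: [0.5959, 0.0036, 0.1668]
tool_rot: [0.707, 0.707, 0.0, 0.001]
ft_force: [-0.3, 0.0, -0.8]
grip_width: 0.031
grip_force: 15.2
```

Run:
```python
from h import *
np.set_printoptions(precision=4,suppress=True)
s=cam("side","s4");w=cam("wrist","w4");o=robot.get_obs();print(o["position"],o["ft_force"],o["grip_width"])
p=np.array(o["position"])
for n,X in dict(eye=[.594,.0497,.153],Rn=[.5957,.0035,.112],tcp=p,foot=p-[0,0,.0345],top=p+[0,0,.0095]).items(): print(n,proj(w,np.array(X)),proj(s,np.array(X)))
a=cv2.resize(s["frame"][180:280,280:370,::-1],None,fx=4.4,fy=4.4,interpolation=cv2.INTER_CUBIC)
b=cv2.resize(w["frame"][150:390,230:400,::-1],None,fx=2.2,fy=2.2)
m=np.zeros((530,800,3),np.uint8);m[:440,:396]=a;m[:528,400:774]=b;m=np.clip(m*1.3,0,255).astype(np.uint8);cv2.imwrite("pics/c4.png",m)
```

```text
[0.5951 0.0039 0.1656] [-0.2188 -0.1407 -1.2947] 0.031206113884730838
eye [308.9987 191.5763] [323.0329 214.2854]
Rn [313.786  271.4267] [331.1659 241.1237]
tcp [312.0758 318.4753] [330.9398 221.2783]
foot [312.4495 284.7559] [330.8788 234.1428]
top [311.9444 330.341 ] [330.957  217.6534]
```

View pics/c4.png

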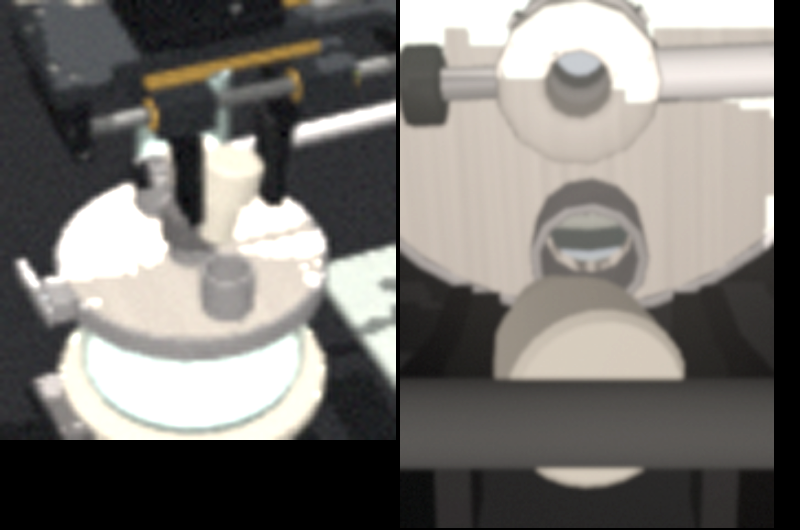

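Run:
```python
from h import *
for n,b in(("s2",(300,170,360,245)),("s3",(315,205,360,250)),("s4",(315,205,350,240))):
    f=cv2.imread(f"pics/{n}.png")[...,::-1].astype(int)
    m=(f.min(2)>120)&(f[...,0]-f[...,2]>12)
    x0,y0,x1,y1=b
    print(n)
    for y in range(y0,y1,2):
        print(y,''.join('%4d'%v for v in f[y,x0:x1:2,0]) ) if n=="s4" else None
    k=box(m,*b);
    for q in blobs(k,20): print(q)
f=cv2.imread("pics/s2.png")[...,::-1].astype(int)
print("s2 rows")
for y in range(194,232,2): print(y,''.join('%4d'%v for v in f[y,308:354:2,0]))
```

```text
s2
([317, 198, 36, 47, 504], [333.6, 220.3])
([300, 222, 26, 23, 136], [314.0, 239.7])
s3
([327, 220, 26, 30, 448], [338.2, 235.7])
([315, 229, 11, 21, 126], [319.2, 243.1])
s4
205  122  36  35  35  35  35  34  72  80  42  35  34  35  21  14  16  20  37
207  115  33  32  31  31  35  32  81  84  38  38  35  30  41  17  23  40  88
209   80  37  35  37  29  41  71  98  85  39  35  33  24  27  19  30 164 227
211  115  61  20  15  23  73 232 152  92  95 136 179  26  28  24  35 159 148
213  211 202  46  21  11  61 238 209 196 218 214 145  23  28  23  32  70  50
215  156 169  58  19  19  51 200 204 208 205 208 187  58  29  27  28  35  39
217  131 144  73  15  16  52 196 209 208 207 208 206 147  30  19  33  40  37
219  133 130  93  16  19  55 176 200 219 217 210 197 116  29  20  36  35  38
221  134 133  93  16  17  47 178 188 189 187 181 161  65  28  25  37  40  37
223  123 122  75  15  20  44 178 189 187 183 172 150  45  30  21  38  38  37
225  124 139  83  15  17  46 181 189 189 182 168 195 152  30  51 198  70  40
227  117 103 103  34  19  46 170 186 183 179 222 251 251 230 233 252 230  90
[... 1695 characters left out ...]
0  38  41  36  40  40
218   38  31  39 126 152 146 162 173 171 162 176 178 168  95  41  43  40  41  40  39  41  39  40
220   39  27  34 107 166 147 155 156 159 154 175 227 222 133  83  50  42  36  38  37  42  38  40
222  240 152  46  97 135 127 147 152 152 175 252 254 254 254 252 245 152  72  41  40  39  39  41
224  254 198 118 126 134 140 110 111 113 115 188 254 254 254 254 254 253 240 173  52  40  43  40
226  254 205 124 127 134 114 108  93  94 104 113 220 254 254 254 254 254 254 254 234 106  39  40
228  254 254 176 132 109 104 110 106 106 111 107 183 254 254 254 254 254 254 254 254 234  83  39
230  254 254 254 251 175  90  99 107 102  96  87 177 254 254 254 254 254 254 254 253 226 163  52
```

The earlier image edge was the head, not the foot. From the side view the stopper leans about 6° with its foot towards −X, about 4 mm off. I'll correct the tilt with the wrist and re-check.

Call:
move_arm(commands=[{"hand":2.5,"travel":[0,0,0],"twist":[-3,0,0]},{"hand":2.5,"travel":[0,0,0],"twist":[-3,0,0]},{"hand":2.5,"travel":[0,0,0],"twist":[0,0,0]},{"hand":2.5,"travel":[0,0,0],"twist":[0,0,0]},{"hand":2.5,"travel":[0,0,0],"twist":[0,0,0]}])

```text
time: 7.0
position: [0.5959, 0.0039, 0.1657]
tool_rot: [0.706, 0.706, 0.037, 0.037]
ft_force: [0.8, 0.2, -0.2]
grip_width: 0.0311
grip_force: 15.2
```

Run:
```python
from h import *
np.set_printoptions(precision=4,suppress=True)
s=cam("side","s5");P=np.mean([robot.get_obs()["position"] for _ in range(5)],0);o=robot.get_obs();print(P,o["grip_width"],R.from_quat(o["tool_rot"]).as_matrix()[:,2])
for z in(.0095,-.0105,-.0345):print(proj(s,P+[0,0,z]),[proj(s,P+[0.0075*k,0,z])[0] for k in(-1,1)])
print("neck",proj(s,np.array([.5957,.0035,.112])))
f=s["frame"].astype(int)
for y in range(209,262,2): print(y,''.join('%4d'%v for v in f[y,318:348,0]))
```

```text
[0.5962 0.0039 0.1658] 0.031245207933883926 [ 0.1042 -0.0001 -0.9946]
[331.4419 217.4871] [np.float64(328.1000501895743), np.float64(334.7728640648157)]
[331.4008 225.0776] [np.float64(328.09394277263135), np.float64(334.6970215384746)]
[331.3526 233.979 ] [np.float64(328.0867808657889), np.float64(334.608077637525)]
neck [331.1659 241.1237]
209   38  38  37  39  37  38  38  65 110 135 132 127 118  94  62  45  41  38  41  26  29  33  30  24  24  20  56 150 228 232
211   39  39  38  39  37  51 119 189 224 243 221 169 126 102  89 104 125 143 131  75  35  30  31  30  20  26  58 136 197 192
213   29  30  28  23  28  51 137 234 253 254 250 234 216 214 220 231 233 229 199  95  38  29  29  31  28  22  39  70  89  80
215   31  24  21  24  18  34  76 153 219 225 225 224 224 224 224 224 223 224 218 184 115  47  32  30  28  27  30  43  41  44
217   99  30  21  17  26  27  57 139 217 223 224 223 224 222 223 223 225 224 223 221 193 102  43  31  28  25  33  39  46  40
219  124  70  29  17  20  27  56 123 191 213 224 230 230 228 226 227 227 225 222 214 174  83  34  30  23  23  30  41  41  41
221  1
[... 1918 characters left out ...]
133 133 132 130 129 128 139 166 192 203 201 201 201 197 188 173 152 134 124
253  195 198 197 200 202 202 201 200 199 197 193 185 185 184 185 185 179 188 199 196 193 179 176 165 151 133 125 120 121 120
255  197 192 195 194 195 198 199 197 198 196 199 198 196 193 183 178 174 171 165 150 140 133 128 123 121 118 122 137 148 144
257  141 148 150 152 151 152 149 150 148 150 147 145 142 140 137 133 129 129 131 126 126 125 124 130 149 178 211 224 218 196
259  133 133 133 135 134 131 130 128 129 129 131 129 130 129 129 126 129 133 135 149 168 179 205 214 221 221 222 226 228 199
261  155 147 144 138 139 139 143 143 142 144 148 155 173 180 198 208 211 215 218 223 223 223 222 222 222 221 221 221 221 209
```

Call:
move_arm(commands=[{"hand":2.5,"travel":[0,0,0],"twist":[-4,0,0]},{"hand":2.5,"travel":[0,-0.14,0.79],"twist":[0,0,0]},{"hand":2.5,"travel":[0,-0.14,0.79],"twist":[0,0,0]},{"hand":2.5,"travel":[0,-0.1,0.55],"twist":[0,0,0]},{"hand":2.5,"travel":[0,0,0],"twist":[0,0,0]}])

```text
time: 7.47
position: [0.5953, 0.0041, 0.1425]
tool_rot: [0.705, 0.704, 0.061, 0.06]
ft_force: [0.0, -0.0, -0.9]
grip_width: 0.031
grip_force: 15.2
```

Call:
move_arm(commands=[{"hand":2.5,"travel":[0,-0.04,0.2],"twist":[0,0,0]},{"hand":2.5,"travel":[0,-0.04,0.2],"twist":[0,0,0]},{"hand":2.5,"travel":[0,-0.04,0.2],"twist":[0,0,0]},{"hand":2.5,"travel":[0,0,0],"twist":[0,0,0]}])

```text
time: 7.8
position: [0.5959, 0.004, 0.1381]
tool_rot: [0.704, 0.704, 0.062, 0.062]
ft_force: [0.2, 0.4, -0.9]
grip_width: 0.031
grip_force: 15.2
```

Run:
```python
from h import *
np.set_printoptions(precision=4,suppress=True)
s=cam("side","s6");P=np.mean([robot.get_obs()["position"] for _ in range(5)],0);o=robot.get_obs();print(P,o["ft_force"],o["moment"],o["grip_width"],R.from_quat(o["tool_rot"]).as_matrix()[:,2])
for z in(.0095,-.0105,-.0345):print(proj(s,P+[0,0,z]))
f=s["frame"].astype(int)
for y in range(217,254,2): print(y,''.join('%4d'%v for v in f[y,318:348,0]))
```

```text
[0.5957 0.004  0.1382] [-0.1565  0.4306 -0.8418] [ 0.0715 -0.1709 -0.0177] 0.031244581308740693 [ 0.1741 -0.0001 -0.9847]
[331.1745 227.9411]
[331.1368 235.3156]
[331.0925 243.9666]
217   47  48  47  48  68  95  95  89  88  96 103  99  95  79  60  51  51  38  34  41  35  30  25  18  23  25  32  41  41  43
219   40  38  40  39  53  85 123 146 152 154 150 145 134  99  83  71  54  42  28  33  36  32  25  19  17  26  32  39  42  42
221   38  37  40  37  44  79 130 157 164 192 236 251 254 254 253 253 250 239 150  56  33  33  27  14  17  22  33  44  43  37
223   39  39  39  35  42  62 100 128 149 209 248 252 252 250 250 252 254 251 188  70  28  33  33  25  27  36  48  44  39  39
225   34  30  26  28  31  53  94 155 204 221 228 228 229 229 228 229 229 227 206 147  62  33  32  30  49 138 222 220 131  77
227   26  24  20  20  27  52 127 205 225 228 228 227 228 229 228 228 228 228 226 219 170  67  33  29  56 162 247 254 253 240
229   55  25  22  26  28  35  94 166 216 226 229 228 227 228 229 228 228 227 227 216 170  65  34  31  47 136 238 254 255 254
231   80  51  23  21  25  30  72 131 179 19
[... 756 characters left out ...]
174 178 184 179 169 159 152 139 143 179 197 199 199 201 204 230 252 253 253
245  199 201 201 199 200 197 188 159 122 125 129 137 141 143 144 138 129 123 121 137 180 196 197 200 200 201 208 242 254 255
247  202 200 202 201 202 201 193 162 124 124 125 131 133 133 133 133 130 126 121 146 192 197 196 197 198 198 202 209 241 254
249  198 201 203 204 203 202 200 177 129 126 129 131 133 136 132 131 130 129 124 153 200 204 202 198 199 200 200 199 193 187
251  197 199 199 201 203 202 201 197 177 146 137 132 133 132 133 131 130 138 168 192 202 204 204 202 196 189 173 153 133 125
253  201 199 199 201 203 204 201 201 201 200 193 188 188 185 185 184 177 189 201 198 194 182 180 167 151 131 127 123 123 121
```

The foot is in the bore with no contact force. I'll keep lowering.

Call:
move_arm(commands=[{"hand":2.5,"travel":[0,-0.04,0.25],"twist":[0,0,0]},{"hand":2.5,"travel":[0,-0.04,0.25],"twist":[0,0,0]},{"hand":2.5,"travel":[0,-0.04,0.25],"twist":[0,0,0]},{"hand":2.5,"travel":[0,0,0],"twist":[0,0,0]}])

```text
time: 8.18
position: [0.5957, 0.0041, 0.1303]
tool_rot: [0.704, 0.704, 0.062, 0.062]
ft_force: [1.3, 1.0, -0.3]
grip_width: 0.0314
grip_force: 15.3
```

Call:
move_arm(commands=[{"hand":2.5,"travel":[0,-0.04,0.2],"twist":[0,0,0]},{"hand":2.5,"travel":[0,-0.04,0.2],"twist":[0,0,0]},{"hand":2.5,"travel":[0,0,0],"twist":[0,0,0]},{"hand":2.5,"travel":[0,0,0],"twist":[0,0,0]}])

```text
time: 8.52
position: [0.5957, 0.004, 0.1264]
tool_rot: [0.704, 0.704, 0.062, 0.062]
ft_force: [2.2, 1.2, -0.7]
grip_width: 0.0312
grip_force: 15.4
```

Call:
move_arm(commands=[{"hand":3.3,"travel":[0,0,0],"twist":[0,0,0]},{"hand":3.6,"travel":[0,0,0],"twist":[0,0,0]},{"hand":4.5,"travel":[0,0,0],"twist":[0,0,0]},{"hand":5.0,"travel":[0,0,0],"twist":[0,0,0]},{"hand":5.0,"travel":[0,0,0],"twist":[0,0,0]}])

```text
time: 8.93
position: [0.595, 0.004, 0.1264]
tool_rot: [0.704, 0.705, 0.061, 0.061]
ft_force: [-0.2, 0.5, 0.8]
grip_width: 0.0468
grip_force: 0.0
```

Call:
move_arm(commands=[{"hand":5.0,"travel":[0,0.35,-2.0],"twist":[0,0,0]},{"hand":5.0,"travel":[0,0.5,-3.0],"twist":[0,0,0]},{"hand":5.0,"travel":[0,0,-2.0],"twist":[5,0,0]},{"hand":5.0,"travel":[0,0,-2.0],"twist":[5,0,0]},{"hand":5.0,"travel":[0,0,0],"twist":[0,0,0]}])

```text
time: 9.35
position: [0.5949, 0.0031, 0.2217]
tool_rot: [0.707, 0.707, 0.003, 0.004]
ft_force: [2.9, 0.1, 0.1]
grip_width: 0.05
grip_force: 0.0
```

Run:
```python
from h import *
np.set_printoptions(precision=4,suppress=True)
s=cam("side","s7");w=cam("wrist","w7");P=np.mean([robot.get_obs()["position"] for _ in range(5)],0);o=robot.get_obs();print(P,o["ft_force"],o["grip_width"],R.from_quat(o["tool_rot"]).as_matrix())
print("headtop",proj(s,np.array([.5957,.0038,.132])),proj(w,np.array([.5957,.0038,.132])), "sec",proj(s,np.array([.5957,.0038,.152])))
f=s["frame"].astype(int)
for y in range(221,258,2): print(y,''.join('%4d'%v for v in f[y,318:348,0]))
fw=w["frame"].astype(int)
for b in blobs(fw.min(2)>150,200): print(b,onz(w,*b[1],.132))
cv2.imwrite("pics/c7.png",w["frame"][...,::-1])
```

```text
[0.5907 0.0039 0.2172] [-0.4454  0.3704 -0.3292] 0.050037175348652006 [[-0.0003  1.      0.003 ]
 [ 1.      0.0003 -0.0004]
 [-0.0004  0.003  -1.    ]]
headtop [331.1542 233.7864] [316.8318 250.6043] sec [331.1922 226.3783]
221  141 151 156 159 158 157 159 161 163 190 233 250 254 254 253 252 249 243 214 178 128  93  60  47  44  45  42  41  45  41
223  128 122 123 127 128 129 128 129 143 200 249 254 255 254 254 254 254 254 254 254 254 252 245 234 178 113  73  45  37  42
225  126 115 111 104  97 101 101 101 110 112 130 179 243 254 254 254 254 254 254 254 254 254 254 254 254 253 248 223 130  76
227  113 112 111 108 108 107 114 119 110 112 112 122 203 253 254 254 254 254 254 254 254 254 254 254 254 254 254 254 252 238
229   96 107 113 110 112 112 115 113 113 110 107 120 188 249 254 254 254 254 254 254 254 254 254 254 254 254 254 254 254 254
231   86  93  94  96 100 101 101 127 173 205 216 220 225 226 228 229 234 242 249 253 254 254 254 254 254 254 251 235 231 223
233   86  89  90  92  92  94 141 203 224 225 225 225 226 224 225 226 226 225 225 226 231 224 200 195 195 202 209 208 211 234
2
[... 1194 characters left out ...]
75 185 198 196 189 178 174 163 147 131 123 117 119 117
255  193 192 192 193 193 196 197 195 193 192 194 195 194 191 181 176 176 168 164 149 134 130 124 121 121 117 123 135 146 143
257  140 144 150 152 153 147 151 146 148 149 145 142 138 138 137 133 129 126 127 124 124 123 124 129 145 177 207 221 216 192
([190, 42, 366, 147, 23056], [325.8, 119.6]) [0.6003 0.0754 0.132 ]
([595, 104, 12, 29, 236], [600.4, 117.7]) [0.7446 0.0764 0.132 ]
([179, 114, 10, 44, 208], [183.7, 135.6]) [0.5254 0.0673 0.132 ]
([570, 134, 64, 53, 1836], [596.2, 157.2]) [0.7459 0.0559 0.132 ]
([348, 175, 72, 26, 1088], [389.5, 184.3]) [0.6352 0.0414 0.132 ]
([295, 227, 45, 44, 1581], [317.1, 248.7]) [0.5959 0.0049 0.132 ]
```

Stopper 1 is seated: the head top is where predicted in both views. Now stopper B.

Call:
move_arm(commands=[{"hand":5.0,"travel":[2.7,-2.2,0],"twist":[0,0,0]},{"hand":5.0,"travel":[2.7,-2.2,0],"twist":[0,0,0]},{"hand":5.0,"travel":[2.7,-2.2,0],"twist":[0,0,0]},{"hand":5.0,"travel":[2.7,-2.2,0],"twist":[0,0,0]},{"hand":5.0,"travel":[2.7,-2.2,0],"twist":[0,0,0]}])

```text
time: 9.87
position: [0.4765, 0.1397, 0.2149]
tool_rot: [0.707, 0.707, -0.001, -0.001]
ft_force: [1.0, 1.1, -0.3]
grip_width: 0.0499
grip_force: 0.0
```

Call:
move_arm(commands=[{"hand":5.0,"travel":[2.7,-2.2,0],"twist":[0,0,0]},{"hand":5.0,"travel":[2.9,-2.4,0],"twist":[0,0,0]},{"hand":5.0,"travel":[0,0,0],"twist":[0,0,0]},{"hand":5.0,"travel":[0,0,0],"twist":[0,0,0]},{"hand":5.0,"travel":[0,0,0],"twist":[0,0,0]}])

```text
time: 10.28
position: [0.4331, 0.1947, 0.216]
tool_rot: [0.707, 0.707, -0.001, -0.0]
ft_force: [0.8, -0.5, -0.2]
grip_width: 0.0498
grip_force: 0.0
```

Run:
```python
from h import *
np.set_printoptions(precision=4,suppress=True)
w=cam("wrist","w8");P=np.mean([robot.get_obs()["position"] for _ in range(5)],0);o=robot.get_obs();print(o["time"],P,R.from_quat(o["tool_rot"]).as_matrix())
w["extrinsics"][:3,3]+=P-o["position"]
fw=w["frame"].astype(int)
for b in blobs(fw.min(2)>150,300): print(b,onz(w,*b[1],.044))
```

```text
10.3333 [0.4339 0.1944 0.2162] [[ 0.0003  1.     -0.0005]
 [ 1.     -0.0003 -0.0003]
 [-0.0003 -0.0005 -1.    ]]
([554, 114, 86, 88, 5901], [602.0, 153.5]) [0.6424 0.2433 0.044 ]
([295, 193, 41, 45, 1447], [315.0, 215.1]) [0.434  0.1975 0.044 ]
([611, 300, 29, 22, 366], [628.7, 307.6]) [0.685 0.122 0.044]
([466, 317, 12, 63, 371], [471.7, 350.5]) [0.5632 0.0836 0.044 ]
([164, 326, 303, 38, 9219], [317.2, 346.3]) [0.4359 0.0874 0.044 ]
([481, 332, 106, 56, 4580], [525.6, 358.5]) [0.6085 0.0763 0.044 ]
([514, 470, 101, 10, 564], [553.0, 474.0]) [ 0.6481 -0.0401  0.044 ]
```

Call:
move_arm(commands=[{"hand":5.0,"travel":[0.25,0.05,3.5],"twist":[0,0,0]},{"hand":5.0,"travel":[0,0,3.5],"twist":[0,0,0]},{"hand":5.0,"travel":[0,0,3.5],"twist":[0,0,0]},{"hand":5.0,"travel":[0,0,3.0],"twist":[0,0,0]},{"hand":5.0,"travel":[0,0,2.0],"twist":[0,0,0]}])

```text
time: 10.75
position: [0.4343, 0.1959, 0.0589]
tool_rot: [0.708, 0.706, -0.001, -0.001]
ft_force: [-0.3, 0.5, -0.6]
grip_width: 0.0498
grip_force: 0.0
```

Call:
move_arm(commands=[{"hand":5.0,"travel":[0,0,1.5],"twist":[0,0,0]},{"hand":5.0,"travel":[0,0,0.8],"twist":[0,0,0]},{"hand":4.5,"travel":[0,0,0.4],"twist":[0,0,0]},{"hand":4.0,"travel":[0,0,0],"twist":[0,0,0]},{"hand":3.5,"travel":[0,0,0],"twist":[0,0,0]}])

```text
time: 11.17
position: [0.4352, 0.1972, 0.0352]
tool_rot: [0.707, 0.707, 0.0, 0.0]
ft_force: [0.2, -0.0, 0.7]
grip_width: 0.0395
grip_force: 0.0
```

Call:
move_arm(commands=[{"hand":3.3,"travel":[0,0,0],"twist":[0,0,0]},{"hand":3.1,"travel":[0,0,0],"twist":[0,0,0]},{"hand":3.0,"travel":[0,0,0],"twist":[0,0,0]},{"hand":2.5,"travel":[0,0,0],"twist":[0,0,0]},{"hand":2.5,"travel":[0,0,0],"twist":[0,0,0]}], force=20)

```text
time: 11.58
position: [0.4347, 0.1976, 0.0355]
tool_rot: [0.707, 0.707, 0.0, 0.0]
ft_force: [0.5, 1.2, 3.9]
grip_width: 0.0288
grip_force: 20.0
```

Call:
move_arm(commands=[{"hand":2.5,"travel":[0,0,-1.5],"twist":[0,0,0]},{"hand":2.5,"travel":[0,0,-4.0],"twist":[0,0,0]},{"hand":2.5,"travel":[0,0,-4.0],"twist":[0,0,0]},{"hand":2.5,"travel":[0,0,-4.0],"twist":[0,0,0]},{"hand":2.5,"travel":[0,0,-4.0],"twist":[0,0,0]}])

```text
time: 12.0
position: [0.4336, 0.1974, 0.2116]
tool_rot: [0.707, 0.707, -0.0, -0.0]
ft_force: [1.2, 0.2, -1.1]
grip_width: 0.029
grip_force: 20.0
```

Call:
move_arm(commands=[{"hand":2.5,"travel":[-1.7,2.6,0],"twist":[0,0,0]},{"hand":2.5,"travel":[-1.7,2.6,0],"twist":[0,0,0]},{"hand":2.5,"travel":[-1.7,2.6,0],"twist":[0,0,0]},{"hand":2.5,"travel":[-1.7,2.6,0],"twist":[0,0,0]},{"hand":2.5,"travel":[-1.7,2.7,0],"twist":[0,0,0]}])

```text
time: 12.42
position: [0.5659, 0.1118, 0.2101]
tool_rot: [0.707, 0.707, -0.0, -0.0]
ft_force: [0.3, 0.4, 0.4]
grip_width: 0.0294
grip_force: 20.0
```

Call:
move_arm(commands=[{"hand":2.5,"travel":[-1.7,2.7,0],"twist":[0,0,0]},{"hand":2.5,"travel":[0,0,1.5],"twist":[0,0,0]},{"hand":2.5,"travel":[0,0,1.5],"twist":[0,0,0]},{"hand":2.5,"travel":[0,0,0],"twist":[0,0,0]},{"hand":2.5,"travel":[0,0,0],"twist":[0,0,0]}])

```text
time: 12.83
position: [0.5913, 0.0955, 0.1789]
tool_rot: [0.707, 0.707, -0.001, -0.001]
ft_force: [0.1, 0.6, -0.4]
grip_width: 0.0291
grip_force: 20.0
```

Run:
```python
from h import *
np.set_printoptions(precision=4,suppress=True)
s=cam("side","s9");t=cam("top","t9");w=cam("wrist","w9");P=np.mean([robot.get_obs()["position"] for _ in range(5)],0);o=robot.get_obs();print(o["time"],P,o["ft_force"],o["grip_width"],R.from_quat(o["tool_rot"]).as_matrix()[:,2])
for z in(.0095,-.0105,-.0355):print(proj(s,P+[0,0,z]))
N=np.array([.5918,.0953,.112]);print("neck",proj(s,N),proj(w,N))
u,v=proj(s,P+[0,0,-.012]).astype(int)
f=s["frame"].astype(int)
print("cols from",u-15)
for y in range(v-16,v+20,2): print(y,''.join('%4d'%q for q in f[y,u-15:u+15,0]))
```

```text
12.9833 [0.5927 0.0958 0.1808] [-0.5703  0.605  -0.1839] 0.02939365595187766 [ 0.0015 -0.     -1.    ]
[315.1939 189.2062]
[315.317  196.7268]
[315.4674 205.9189]
neck [315.388  218.0164] [311.9799 262.6782]
cols from 300
181   43  35  35  37  39  38  35  35  37  36  41  40  42  44  41  43  42  41  40  39  34  32  32  40  35  23  24  22  24  32
183   38  34  26  23  21  24  22  22  32  39  42  42  45  43  42  45  43  45  39  41  35  26  28  32  34  29  21  21  26  37
185   44  41  26  21  21  23  19  21  27  34  36  43  43  42  44  41  43  44  42  40  35  30  28  31  29  31  21  28  28  41
187   41  41  35  22  23  22  22  23  30  38  43  56  69  90 104 106 105 102  85  77  64  34  29  29  28  24  21  27  34  42
189   42  44  42  26  19  24  17  23  27  66 142 207 220 227 227 228 227 227 226 221 191 120  53  34  37  27  40 108 157 115
191   45  44  43  35  20  16  22  24  40  91 173 225 228 227 228 229 228 229 229 228 228 209 138  58  36  26  44  95 145 166
193   42  40  43  37  16  17  19  21  31  78 160 223 228 228 229 230 229 229 228 226 222 193 122  52  33  31  46  81 106 111
195
[... 671 characters left out ...]
128 170 182 183 186 182 179 165 153 145 144 145 143 145 142 140 137 137 130
207   42  43  41  43  41  44  41  43  40  41  71 119 163 178 184 185 181 175 162 149 144 145 146 142 142 143 140 137 136 128
209   41  38  43  40  41  42  44  43  41  43  62  98 127 143 155 159 162 165 177 190 200 202 198 184 170 163 147 139 132 129
211   43  41  40  42  43  41  43  43  43  43  62  93 121 152 192 218 221 224 221 215 208 207 205 204 204 205 207 199 189 158
213   43  41  43  46  41  41  42  43  46  43  60 106 167 215 223 224 221 215 206 203 197 182 176 179 177 183 196 202 200 188
215   44  41  39  43  44  43  41  42  45  44  63 110 155 161 148 150 152 169 197 202 194 178 170 170 173 182 199 201 200 176
```

Call:
move_arm(commands=[{"hand":2.5,"travel":[0,-0.08,0],"twist":[-2.0,0,0]},{"hand":2.5,"travel":[0,-0.05,1.5],"twist":[0,0,0]},{"hand":2.5,"travel":[0,-0.05,1.3],"twist":[0,0,0]},{"hand":2.5,"travel":[0,-0.02,0.5],"twist":[0,0,0]},{"hand":2.5,"travel":[0,0,0.3],"twist":[0,0,0]}])

```text
time: 13.4
position: [0.5915, 0.096, 0.144]
tool_rot: [0.707, 0.707, 0.013, 0.012]
ft_force: [-0.3, 1.2, 1.1]
grip_width: 0.0294
grip_force: 20.0
```

Call:
move_arm(commands=[{"hand":2.5,"travel":[0,-0.01,0.3],"twist":[0,0,0]},{"hand":2.5,"travel":[0,-0.01,0.3],"twist":[0,0,0]},{"hand":2.5,"travel":[0,0,0],"twist":[0,0,0]}])

```text
time: 13.65
position: [0.5923, 0.0961, 0.1381]
tool_rot: [0.707, 0.707, 0.013, 0.013]
ft_force: [0.7, 1.9, -0.6]
grip_width: 0.0296
grip_force: 20.0
```

Call:
move_arm(commands=[{"hand":2.5,"travel":[0.05,-0.01,0.3],"twist":[0,0,0]},{"hand":2.5,"travel":[0,-0.01,0.3],"twist":[0,0,0]},{"hand":2.5,"travel":[0,-0.01,0.3],"twist":[0,0,0]},{"hand":2.5,"travel":[0,0,0.2],"twist":[0,0,0]},{"hand":2.5,"travel":[0,0,0],"twist":[0,0,0]}])

```text
time: 14.07
position: [0.592, 0.097, 0.1267]
tool_rot: [0.707, 0.707, 0.013, 0.012]
ft_force: [0.8, 6.3, 0.8]
grip_width: 0.0297
grip_force: 20.0
```

Call:
move_arm(commands=[{"hand":2.5,"travel":[0.1,0,0],"twist":[0,0,0]},{"hand":2.5,"travel":[0.1,0,0],"twist":[0,0,0]},{"hand":2.5,"travel":[0,0,0],"twist":[0,0,0]}])

```text
time: 14.32
position: [0.5916, 0.0975, 0.1265]
tool_rot: [0.707, 0.707, 0.012, 0.013]
ft_force: [1.4, 0.1, 0.3]
grip_width: 0.0295
grip_force: 20.0
```

Call:
move_arm(commands=[{"hand":2.5,"travel":[0,0,0.15],"twist":[0,0,0]},{"hand":3.3,"travel":[0,0,0],"twist":[0,0,0]},{"hand":3.6,"travel":[0,0,0],"twist":[0,0,0]},{"hand":4.5,"travel":[0,0,0],"twist":[0,0,0]},{"hand":5.0,"travel":[0,0,0],"twist":[0,0,0]}])

```text
time: 14.73
position: [0.5918, 0.0977, 0.1252]
tool_rot: [0.707, 0.707, 0.012, 0.012]
ft_force: [0.6, 0.2, 0.7]
grip_width: 0.0425
grip_force: 0.0
```

Call:
move_arm(commands=[{"hand":5.0,"travel":[0,0,0],"twist":[0,0,0]},{"hand":5.0,"travel":[0,0,-2.0],"twist":[0,0,0]},{"hand":5.0,"travel":[0,0,-4.0],"twist":[2.0,0,0]},{"hand":5.0,"travel":[0,0,-4.0],"twist":[0,0,0]},{"hand":5.0,"travel":[0,0,-4.0],"twist":[0,0,0]}])

```text
time: 15.15
position: [0.5894, 0.0978, 0.2664]
tool_rot: [0.707, 0.707, -0.001, -0.0]
ft_force: [0.8, 0.2, -0.3]
grip_width: 0.0497
grip_force: 0.0
```

Call:
move_arm(commands=[{"hand":5.0,"travel":[0,0,0],"twist":[0,0,0]},{"hand":5.0,"travel":[0,0,0],"twist":[0,0,0]}])

```text
time: 15.32
position: [0.5914, 0.0979, 0.2685]
tool_rot: [0.707, 0.707, 0.002, 0.003]
ft_force: [-0.2, 0.0, -1.1]
grip_width: 0.0498
grip_force: 0.0
```

Run:
```python
from h import *
np.set_printoptions(precision=4,suppress=True)
s=cam("side","s10");w=cam("wrist","w10");P=np.mean([robot.get_obs()["position"] for _ in range(5)],0);o=robot.get_obs();print(o["time"],P,R.from_quat(o["tool_rot"]).as_matrix())
w["extrinsics"][:3,3]+=P-o["position"]
a=cv2.resize(s["frame"][170:280,280:380,::-1],None,fx=4,fy=4,interpolation=cv2.INTER_CUBIC)
b=w["frame"][100:440,150:500,::-1]
m=np.zeros((440,760,3),np.uint8);m[:440,:400]=a;m[:340,405:755]=b;cv2.imwrite("pics/c10.png",m)
for n,X in dict(L=[.5918,.0965,.132],R=[.5957,.004,.132],eye=[.594,.0505,.153]).items():print(n,proj(s,np.array(X)),proj(w,np.array(X)))
```

```text
15.4167 [0.5888 0.098  0.2646] [[-0.0002  1.     -0.0018]
 [ 1.      0.0002 -0.0001]
 [-0.0001 -0.0018 -1.    ]]
L [315.0931 210.6271] [316.1919 233.0462]
R [331.1213 233.7328] [321.4401 355.8621]
eye [322.9073 214.084 ] [319.6944 309.1744]
```

View pics/c10.png

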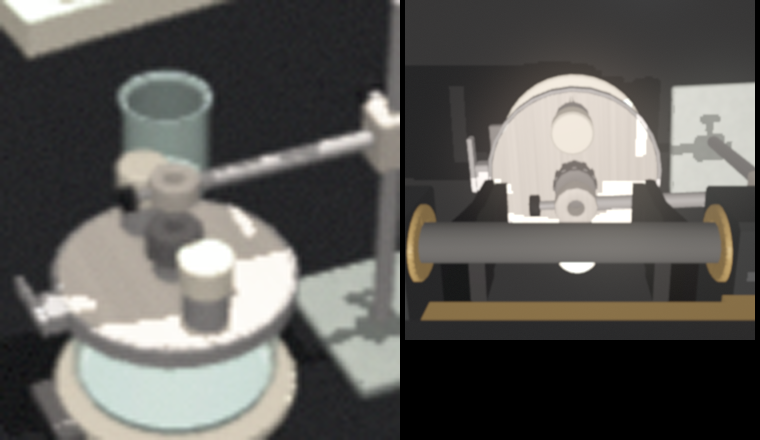

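Both stoppers are seated: left head at about (315,211) and right head at (331,236) in the side view, heads on the rims, upright. Next I'll move to the thermometer.

Call:
move_arm(commands=[{"hand":5.0,"travel":[-3.8,-0.48,0],"twist":[0,0,0]},{"hand":5.0,"travel":[-3.8,-0.48,0],"twist":[0,0,0]},{"hand":5.0,"travel":[-3.8,-0.48,0],"twist":[0,0,0]},{"hand":5.0,"travel":[-3.8,-0.48,0],"twist":[0,0,0]},{"hand":5.0,"travel":[-3.8,-0.48,0],"twist":[0,0,0]}])

```text
time: 15.83
position: [0.5639, -0.093, 0.2628]
tool_rot: [0.707, 0.707, -0.001, -0.002]
ft_force: [0.3, -0.7, 0.2]
grip_width: 0.0502
grip_force: 0.0
```

Call:
move_arm(commands=[{"hand":5.0,"travel":[-3.8,-0.48,0],"twist":[0,0,0]},{"hand":5.0,"travel":[-3.8,-0.48,0],"twist":[0,0,0]},{"hand":5.0,"travel":[-3.8,-0.48,0],"twist":[0,0,0]},{"hand":5.0,"travel":[-3.8,-0.48,0],"twist":[0,0,0]},{"hand":5.0,"travel":[-3.8,-0.48,0],"twist":[0,0,0]}])

```text
time: 16.25
position: [0.54, -0.283, 0.2626]
tool_rot: [0.707, 0.707, -0.0, -0.003]
ft_force: [-0.4, -0.4, 0.4]
grip_width: 0.0502
grip_force: 0.0
```

Call:
move_arm(commands=[{"hand":5.0,"travel":[-3.8,-0.48,0],"twist":[0,0,0]},{"hand":5.0,"travel":[-3.8,-0.48,0],"twist":[0,0,0]},{"hand":5.0,"travel":[0,0,0],"twist":[0,0,0]},{"hand":5.0,"travel":[0,0,0],"twist":[0,0,0]},{"hand":5.0,"travel":[0,0,0],"twist":[0,0,0]}])

```text
time: 16.67
position: [0.5311, -0.357, 0.2629]
tool_rot: [0.707, 0.707, 0.0, -0.003]
ft_force: [-0.9, 0.3, -0.4]
grip_width: 0.0501
grip_force: 0.0
```

Run:
```python
from h import *
np.set_printoptions(precision=4,suppress=True)
w=cam("wrist","w11");P=np.mean([robot.get_obs()["position"] for _ in range(5)],0);o=robot.get_obs();print(o["time"],P,R.from_quat(o["tool_rot"]).as_matrix())
w["extrinsics"][:3,3]+=P-o["position"]
f=w["frame"].astype(int);g=(f[...,1]-f[...,0]>15)&(f[...,1]-f[...,2]>5)
print(proj(w,np.array([.532,-.358,.175])))
for b in blobs(g,30): print(b,onz(w,*b[1],.175))
t=cam("top");s=cam("side")
for c in(t,s):
  f=c["frame"].astype(int);g=(f[...,1]-f[...,0]>15)&(f[...,1]-f[...,2]>5);print(blobs(g,10))
```

```text
16.7167 [ 0.5315 -0.3564  0.2634] [[-0.0005  1.     -0.0028]
 [ 1.      0.0005  0.0033]
 [ 0.0033 -0.0028 -1.    ]]
[315.5235 253.2316]
([301, 244, 24, 23, 435], [312.4, 254.8]) [ 0.5302 -0.3589  0.175 ]
[]
[([306, 260, 4, 13, 22], [307.7, 266.8]), ([369, 349, 9, 8, 57], [373.1, 352.4])]
```

Call:
move_arm(commands=[{"hand":5.0,"travel":[-0.2,-0.05,2.5],"twist":[0,0,0]},{"hand":5.0,"travel":[0,0,3.0],"twist":[0,0,0]},{"hand":5.0,"travel":[0,0,3.0],"twist":[0,0,0]},{"hand":5.0,"travel":[0,0,2.0],"twist":[0,0,0]},{"hand":5.0,"travel":[0,0,1.2],"twist":[0,0,0]}])

```text
time: 17.23
position: [0.5308, -0.3573, 0.1455]
tool_rot: [0.706, 0.708, -0.0, -0.003]
ft_force: [0.9, -0.1, 0.0]
grip_width: 0.0501
grip_force: 0.0
```

Call:
move_arm(commands=[{"hand":4.5,"travel":[0,0,0],"twist":[0,0,0]},{"hand":3.8,"travel":[0,0,0],"twist":[0,0,0]},{"hand":3.1,"travel":[0,0,0],"twist":[0,0,0]},{"hand":2.6,"travel":[0,0,0],"twist":[0,0,0]},{"hand":2.2,"travel":[0,0,0],"twist":[0,0,0]}])

```text
time: 17.65
position: [0.5325, -0.3606, 0.15]
tool_rot: [0.707, 0.707, 0.0, 0.002]
ft_force: [-0.3, 0.4, -0.0]
grip_width: 0.0272
grip_force: 0.0
```

Run:
```python
from h import *
np.set_printoptions(precision=4,suppress=True)
w=cam("wrist","w12");P=np.mean([robot.get_obs()["position"] for _ in range(5)],0);o=robot.get_obs();print(o["time"],P,o["grip_width"],o["ft_force"],R.from_quat(o["tool_rot"]).as_matrix()[:,2])
w["extrinsics"][:3,3]+=P-o["position"]
f=w["frame"].astype(int);g=(f[...,1]-f[...,0]>15)&(f[...,1]-f[...,2]>5)
for b in blobs(g,30): print(b,onz(w,*b[1],.175))
print(proj(w,P+[0,0,.029]))
```

```text
17.7 [ 0.5323 -0.3605  0.1498] 0.025184444479308076 [0.2559 0.3007 0.5497] [ 0.0019 -0.0019 -1.    ]
([292, 362, 28, 7, 156], [305.6, 364.5]) [ 0.5301 -0.3642  0.175 ]
[312.2414 360.5499]
```

Call:
move_arm(commands=[{"hand":2.6,"travel":[0.15,-0.15,0.3],"twist":[0,0,0]},{"hand":2.6,"travel":[0,0,0],"twist":[0,0,0]},{"hand":2.6,"travel":[0,0,0],"twist":[0,0,0]}])

```text
time: 17.95
position: [0.5299, -0.3583, 0.1452]
tool_rot: [0.707, 0.707, 0.0, -0.0]
ft_force: [-0.5, 0.5, 0.3]
grip_width: 0.0257
grip_force: 0.0
```

Run:
```python
from h import *
np.set_printoptions(precision=4,suppress=True)
w=cam("wrist","w13");Q=np.array([robot.get_obs()["position"] for _ in range(5)]);P=Q.mean(0);o=robot.get_obs();print(o["time"],P,Q.std(0),o["grip_width"],o["ft_force"],R.from_quat(o["tool_rot"]).as_matrix()[:,2])
w["extrinsics"][:3,3]+=P-o["position"]
f=w["frame"].astype(int);g=(f[...,1]-f[...,0]>15)&(f[...,1]-f[...,2]>5)
for b in blobs(g,30): print(b,onz(w,*b[1],.175))
print(proj(w,P+[0,0,.029]))
s=cam("side");f=s["frame"].astype(int);g=(f[...,1]-f[...,0]>15)&(f[...,1]-f[...,2]>5);print([b for b in blobs(g,10)],proj(s,np.array([P[0],P[1],.175])))
```

```text
18.0 [ 0.53   -0.3584  0.1452] [0. 0. 0.] 0.025625629785445057 [-0.2241  0.1521  0.014 ] [-0.0002  0.0002 -1.    ]
([292, 362, 44, 22, 780], [313.6, 371.0]) [ 0.5302 -0.3613  0.175 ]
[312.9379 361.386 ]
[] [373.2001 352.4428]
```

Call:
move_arm(commands=[{"hand":2.2,"travel":[0,0,0],"twist":[0,0,0]},{"hand":2.0,"travel":[0,0,0],"twist":[0,0,0]},{"hand":1.8,"travel":[0,0,0],"twist":[0,0,0]},{"hand":1.2,"travel":[0,0,0],"twist":[0,0,0]},{"hand":1.2,"travel":[0,0,0],"twist":[0,0,0]}], force=30)

```text
time: 18.47
position: [0.5301, -0.3585, 0.1453]
tool_rot: [0.707, 0.707, -0.0, -0.0]
ft_force: [-0.3, -0.6, 1.2]
grip_width: 0.0175
grip_force: 30.0
```

Call:
move_arm(commands=[{"hand":1.2,"travel":[0,0,0],"twist":[0,0,0]},{"hand":1.2,"travel":[0,0,-1.0],"twist":[0,0,0]},{"hand":1.2,"travel":[0,0,-2.0],"twist":[0,0,0]},{"hand":1.2,"travel":[0,0,-2.0],"twist":[0,0,0]},{"hand":1.2,"travel":[0,0,-2.0],"twist":[0,0,0]}])

```text
time: 18.88
position: [0.5301, -0.3584, 0.2164]
tool_rot: [0.707, 0.707, 0.0, -0.0]
ft_force: [0.5, -0.4, -1.1]
grip_width: 0.0173
grip_force: 30.0
```

Call:
move_arm(commands=[{"hand":1.2,"travel":[0,0,-2.5],"twist":[0,0,0]},{"hand":1.2,"travel":[0,0,-3.0],"twist":[0,0,0]},{"hand":1.2,"travel":[0,0,-3.0],"twist":[0,0,0]},{"hand":1.2,"travel":[0,0,-2.5],"twist":[0,0,0]},{"hand":1.2,"travel":[0,0,0],"twist":[0,0,0]}])

```text
time: 19.3
position: [0.5325, -0.3605, 0.3328]
tool_rot: [0.707, 0.707, 0.0, 0.007]
ft_force: [-0.3, 0.5, 0.4]
grip_width: 0.0173
grip_force: 30.0
```

Call:
move_arm(commands=[{"hand":1.2,"travel":[2.0,0.3,0],"twist":[0,0,0]},{"hand":1.2,"travel":[3.5,0.55,0],"twist":[0,0,0]},{"hand":1.2,"travel":[3.5,0.55,0],"twist":[0,0,0]},{"hand":1.2,"travel":[3.5,0.55,0],"twist":[0,0,0]},{"hand":1.2,"travel":[3.5,0.55,0],"twist":[0,0,0]}])

```text
time: 19.72
position: [0.5546, -0.1968, 0.3247]
tool_rot: [0.707, 0.707, -0.0, -0.001]
ft_force: [0.4, -1.0, -1.4]
grip_width: 0.0174
grip_force: 30.0
```

Call:
move_arm(commands=[{"hand":1.2,"travel":[3.5,0.55,0],"twist":[0,0,0]},{"hand":1.2,"travel":[3.5,0.55,0],"twist":[0,0,0]},{"hand":1.2,"travel":[3.5,0.55,0],"twist":[0,0,0]},{"hand":1.2,"travel":[3.5,0.55,0],"twist":[0,0,0]},{"hand":1.2,"travel":[3.5,0.55,0],"twist":[0,0,0]}])

```text
time: 20.13
position: [0.5821, -0.0216, 0.3248]
tool_rot: [0.707, 0.707, -0.0, -0.0]
ft_force: [0.6, 0.5, -0.3]
grip_width: 0.0175
grip_force: 30.0
```

Call:
move_arm(commands=[{"hand":1.2,"travel":[3.5,0.55,0],"twist":[0,0,0]},{"hand":1.2,"travel":[2.5,0.35,0],"twist":[0,0,0]},{"hand":1.2,"travel":[1.2,0.1,0],"twist":[0,0,0]},{"hand":1.2,"travel":[0,0,0],"twist":[0,0,0]},{"hand":1.2,"travel":[0,0,0],"twist":[0,0,0]}])

```text
time: 20.55
position: [0.5923, 0.0481, 0.3249]
tool_rot: [0.707, 0.708, -0.001, 0.0]
ft_force: [0.2, -0.6, -1.1]
grip_width: 0.017
grip_force: 30.0
```

Run:
```python
from h import *
np.set_printoptions(precision=4,suppress=True)
for i in range(1):
    w=cam("wrist","w14");o=robot.get_obs();P=np.array(o["position"]);print(o["time"],P,o["grip_width"],R.from_quat(o["tool_rot"]).as_matrix())
s=cam("side","s14");t=cam("top","t14")
E=np.array([.5938,.0505,.153])
for c,n in((w,"w"),(s,"s"),(t,"t")):print(n,"tip",proj(c,P-[0,0,.135]),"stemtop",proj(c,P-[0,0,.02]),"eye",proj(c,E))
a=cv2.resize(s["frame"][120:240,280:370,::-1],None,fx=4.4,fy=4.4,interpolation=cv2.INTER_CUBIC)
b=cv2.resize(w["frame"][170:370,240:400,::-1],None,fx=2.5,fy=2.5,interpolation=cv2.INTER_CUBIC)
m=np.zeros((528,800,3),np.uint8);m[:528,:396]=a;m[:500,400:800]=b;m=np.clip(m*1.2,0,255).astype(np.uint8);cv2.imwrite("pics/c14.png",m)
```

```text
20.6 [0.5924 0.0473 0.325 ] 0.01726240837986617 [[ 0.0003  1.     -0.0007]
 [ 1.     -0.0003 -0.0011]
 [-0.0011 -0.0007 -1.    ]]
w tip [313.8149 231.6544] stemtop [313.3063 299.9637] eye [315.7909 215.4074]
s tip [322.6163 201.0575] stemtop [322.3049 153.9681] eye [322.8215 214.1029]
t tip [303.6467 210.2261] stemtop [301.2843 202.2334] eye [303.0101 211.8989]
```

View pics/c14.png

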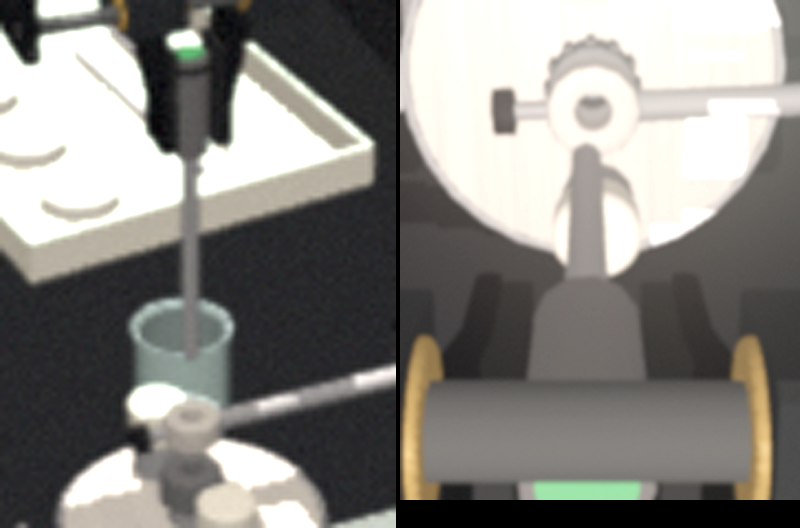

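The tip hangs at wrist px (314,229), with the eye bore at about (317.6,214). In the side view the stem is vertical at column 323.4, with the eye at (323.6,214.8). I'll shift about 2 mm in X and 3.7 mm in Y, lower to just above the eye, and re-measure.

Call:
move_arm(commands=[{"hand":1.2,"travel":[0.35,0.2,1.0],"twist":[0,0,0]},{"hand":1.2,"travel":[0,0,1.2],"twist":[0,0,0]},{"hand":1.2,"travel":[0,0,0.5],"twist":[0,0,0]},{"hand":1.2,"travel":[0,0,0],"twist":[0,0,0]},{"hand":1.2,"travel":[0,0,0],"twist":[0,0,0]}])

```text
time: 21.12
position: [0.5945, 0.0515, 0.2977]
tool_rot: [0.707, 0.707, -0.0, -0.0]
ft_force: [-0.1, -0.0, 0.7]
grip_width: 0.017
grip_force: 30.0
```

Run:
```python
from h import *
np.set_printoptions(precision=4,suppress=True)
w=cam("wrist","w15");o=robot.get_obs();P=np.array(o["position"]);s=cam("side","s15");print(o["time"],P,R.from_quat(o["tool_rot"]).as_matrix()[:,2],o["ft_force"])
E=np.array([.5938,.0505,.153])
for c,n in((w,"w"),(s,"s")):print(n,"tip",proj(c,P-[0,0,.135]),"eye",proj(c,E),proj(c,E+[.001,0,0])-proj(c,E),proj(c,E+[0,.001,0])-proj(c,E))
f=w["frame"].astype(int)
print("wrist cols 294..")
for y in range(186,262,2): print(y,''.join('%4d'%q for q in f[y,294:344:2,0]))
f=s["frame"].astype(int)
print("side cols 311..")
for y in range(186,232,2): print(y,''.join('%4d'%q for q in f[y,311:337,0]))
```

```text
21.1667 [0.5949 0.0516 0.2983] [ 0.0001 -0.     -1.    ] [ 0.1692  0.2849 -0.1274]
w tip [314.3203 230.8119] eye [312.8296 228.6726] [ 1.4365 -0.0014] [-0.0032 -1.396 ]
s tip [323.0802 209.8895] eye [322.8215 214.1029] [ 0.4292 -0.0942] [-0.1567 -0.2514]
wrist cols 294..
186  228 228 230 226 224 228 227 227 228 226 227 226 226 226 229 230 228 227 227 227 228 228 226 226 226
188  228 228 230 226 224 228 227 227 228 226 227 225 226 226 228 230 228 227 226 227 228 228 226 226 225
190  228 228 230 226 223 228 227 226 228 226 226 226 226 226 228 230 228 227 227 227 228 228 226 226 225
192  228 227 229 226 223 227 227 226 227 207 206 222 226 225 227 229 228 226 226 227 228 228 225 226 225
194  227 227 229 226 221 221 225 220 208 160 152 194 210 217 206 219 227 226 226 226 227 227 224 225 225
196  227 227 229 225 196 168 186 167 148 155 156 143 147 158 147 166 217 226 226 226 227 227 224 225 224
198  227 226 228 220 162 140 133 135 141 153 154 145 141 136 150 155 197 225 225 225 226 227 224 225 224
200  227 226 227 202 159 153 148 160 167 169 170 170 168 158 153 155 158 201 209 223 226 226 
[... 4984 characters left out ...]
66 164 157 141 127  93  53  35  42  38  41  40
220   28  28  52  97 139 166 163 144 149 154 153 158 158 159 156 152 149 166 214 241 232 206 177 134 108  82
222   59  45  61 102 137 140 136 130 128 135 144 149 151 148 149 170 231 252 254 254 254 254 254 254 253 252
224  123 119 125 125 128 127 119 114 110 112 110 111 113 113 109 113 131 183 240 254 254 254 254 254 254 254
226  120 122 124 125 124 119 108 108 108 105  94  89  89  91  94 104 110 112 130 214 253 254 254 254 254 254
228  172 150 136 131 126 106  96 105 110 110 107 104 105 105 107 110 107 108 104 126 175 193 194 199 234 253
230  192 191 187 183 169 123  88  88  98  96 100 106 106 105 104 108 127 157 182 201 211 214 214 206 199 195
```

The stem centre (u≈313.9) and bore centre (u≈314.0) match. In Y the tip is within about 0.3 mm of the eye axis. I'll insert slowly.

Call:
move_arm(commands=[{"hand":1.2,"travel":[0,0,0.5],"twist":[0,0,0]},{"hand":1.2,"travel":[0,0,0.5],"twist":[0,0,0]},{"hand":1.2,"travel":[0,0,0.5],"twist":[0,0,0]},{"hand":1.2,"travel":[0,0,0.3],"twist":[0,0,0]},{"hand":1.2,"travel":[0,0,0],"twist":[0,0,0]}])

```text
time: 21.63
position: [0.5939, 0.0521, 0.2791]
tool_rot: [0.707, 0.707, -0.001, -0.001]
ft_force: [0.5, 0.7, -0.6]
grip_width: 0.0171
grip_force: 30.0
```

Tip at about 0.144, inside the eye with no contact. I'll continue to the cap.

Call:
move_arm(commands=[{"hand":1.2,"travel":[0,0,0.5],"twist":[0,0,0]},{"hand":1.2,"travel":[0,0,0.5],"twist":[0,0,0]},{"hand":1.2,"travel":[0,0,0.5],"twist":[0,0,0]},{"hand":1.2,"travel":[0,0,0.4],"twist":[0,0,0]},{"hand":1.2,"travel":[0,0,0],"twist":[0,0,0]}])

```text
time: 22.05
position: [0.5939, 0.052, 0.26]
tool_rot: [0.707, 0.707, -0.001, -0.001]
ft_force: [0.2, 0.1, -1.2]
grip_width: 0.0171
grip_force: 30.0
```

Call:
move_arm(commands=[{"hand":1.2,"travel":[0,0,0.3],"twist":[0,0,0]},{"hand":1.2,"travel":[0,0,0.3],"twist":[0,0,0]},{"hand":1.2,"travel":[0,0,0.3],"twist":[0,0,0]},{"hand":1.2,"travel":[0,0,0],"twist":[0,0,0]}])

```text
time: 22.38
position: [0.5942, 0.052, 0.2516]
tool_rot: [0.707, 0.707, -0.0, -0.0]
ft_force: [-0.2, 0.8, -0.5]
grip_width: 0.0177
grip_force: 30.0
```

Call:
move_arm(commands=[{"hand":1.2,"travel":[0,0,0.6],"twist":[0,0,0]},{"hand":1.2,"travel":[0,0,0.6],"twist":[0,0,0]},{"hand":1.2,"travel":[0,0,0.6],"twist":[0,0,0]},{"hand":1.2,"travel":[0,0,0.6],"twist":[0,0,0]},{"hand":1.2,"travel":[0,0,0],"twist":[0,0,0]}])

```text
time: 22.8
position: [0.5936, 0.0521, 0.2265]
tool_rot: [0.707, 0.707, -0.001, -0.001]
ft_force: [-0.4, 0.6, -0.3]
grip_width: 0.0174
grip_force: 30.0
```

Call:
move_arm(commands=[{"hand":1.2,"travel":[0,0,0.7],"twist":[0,0,0]},{"hand":1.2,"travel":[0,0,0.7],"twist":[0,0,0]},{"hand":1.2,"travel":[0,0,0.7],"twist":[0,0,0]},{"hand":1.2,"travel":[0,0,0.7],"twist":[0,0,0]},{"hand":1.2,"travel":[0,0,0.5],"twist":[0,0,0]}])

```text
time: 23.22
position: [0.5942, 0.052, 0.1941]
tool_rot: [0.707, 0.707, -0.0, -0.001]
ft_force: [-0.8, -0.8, 0.1]
grip_width: 0.0172
grip_force: 30.0
```

Call:
move_arm(commands=[{"hand":1.2,"travel":[0,0,0.3],"twist":[0,0,0]},{"hand":1.2,"travel":[0,0,0],"twist":[0,0,0]},{"hand":1.2,"travel":[0,0,0],"twist":[0,0,0]}])

```text
time: 23.47
position: [0.5946, 0.052, 0.1921]
tool_rot: [0.707, 0.707, -0.0, -0.0]
ft_force: [-0.3, -1.2, 0.0]
grip_width: 0.0173
grip_force: 30.0
```

Run:
```python
from h import *
np.set_printoptions(precision=4,suppress=True)
w=cam("wrist","w16");s=cam("side","s16");o=robot.get_obs();P=np.array(o["position"]);print(o["time"],P,R.from_quat(o["tool_rot"]).as_matrix()[:,2],o["ft_force"],o["moment"])
print("side: shoulder",proj(s,P-[0,0,.0202]),"eye",proj(s,np.array([.595,.0515,.153])),proj(s,np.array([.595,.0515,.168])))
f=s["frame"].astype(int)
for y in range(194,224): print(y,''.join('%4d'%q for q in f[y,311:337,0]))
```

```text
23.5667 [0.595  0.052  0.1926] [ 0.0009 -0.     -1.    ] [-0.2815 -0.1358 -0.3224] [-0.0615 -0.1187 -0.0614]
side: shoulder [323.0354 206.347 ] eye [323.1795 213.7386] [323.1462 208.1436]
194  147 106  86  50  28  22  25  18  27  49  74  92  95  92  94  87  72  39  33  34  34  22  31  36  38  44
195  155 104  88  57  25  17  19  23  33  52  78  92  96  96  92  88  73  38  30  35  24  23  31  41  42  42
196  169 110  89  57  25  22  23  25  34  55  81  95  95  94  92  85  73  40  33  35  27  25  31  38  39  41
197  145 136 105  59  28  15  23  23  30  51  74  93  96  94  92  89  73  38  37  34  30  21  31  40  39  40
198  114 136 136  84  30  19  18  19  29  43  71  94  96  96  92  86  70  38  34  33  29  27  34  44  39  44
199  103 124 121  73  29  19  18  21  31  43  66  94  94  94  93  86  71  40  32  34  25  24  35  42  39  39
200  103 122 112  71  28  21  23  21  30  42  69  94  94  92  95  88  70  39  35  29  29  28  36  36  43  44
201  102 120 119  85  34  13  19  28  29  43  70  91  95  96  93  87  70  36  34  32  29  27  34  43  44  42
202  100 119 120  92  40  20  19  22  25
[... 1657 characters left out ...]
99 195 185 160 138 107  89  66  54  53  48  43
218   37  40  78 134 165 163 157 154 160 169 178 181 183 179 177 172 162 149 132  94  57  42  43  43  45  42
219   32  35  65 114 144 148 147 148 158 161 164 168 170 169 165 162 153 149 148 134 102  85  71  54  50  41
220   32  32  55 100 146 175 171 154 155 160 162 163 166 167 164 159 158 175 223 245 238 216 184 139 116  84
221   36  25  55 112 160 177 168 153 155 159 161 162 160 164 162 165 194 236 251 254 254 253 253 251 245 217
222   63  49  65 106 143 146 143 136 136 142 152 157 156 157 158 179 237 254 254 255 255 255 254 254 254 253
223  111 109 116 126 135 137 133 128 123 121 127 133 143 138 129 143 201 249 254 255 255 255 255 255 255 255
```

Forces are near zero and about 19 mm of stem is showing. I'll lower another 4 mm.

Call:
move_arm(commands=[{"hand":1.2,"travel":[0,0,0.2],"twist":[0,0,0]},{"hand":1.2,"travel":[0,0,0.23],"twist":[0,0,0]},{"hand":1.2,"travel":[0,0,0],"twist":[0,0,0]},{"hand":1.2,"travel":[0,0,0],"twist":[0,0,0]},{"hand":1.2,"travel":[0,0,0],"twist":[0,0,0]}])

```text
time: 23.98
position: [0.5946, 0.052, 0.188]
tool_rot: [0.707, 0.707, 0.0, 0.0]
ft_force: [-0.0, -0.1, -0.8]
grip_width: 0.0177
grip_force: 30.0
```

Run:
```python
from h import *
np.set_printoptions(precision=4,suppress=True)
s=cam("side","s17");o=robot.get_obs();P=np.array(o["position"]);print(o["time"],P,R.from_quat(o["tool_rot"]).as_matrix()[:,2],o["ft_force"],o["moment"])
f=s["frame"].astype(int)
for y in range(204,218): print(y,''.join('%4d'%q for q in f[y,317:331,0]))
a=cv2.imread("pics/s10.png")[...,::-1].astype(int)
print("left/right stopper rows s10 vs now",[np.abs(f[y0:y1,x0:x1]-a[y0:y1,x0:x1]).mean() for x0,y0,x1,y1 in((325,231,338,245),(238,228,246,245),(395,335,420,370),(250,150,280,200))])
```

```text
24.0333 [0.5947 0.052  0.1881] [ 0.0001 -0.     -1.    ] [-0.582  -0.4059 -1.2018] [-0.0378 -0.1036  0.0126]
204   18  23  30  41  68  92  95  93  91  87  71  38  32  34
205   15  24  27  42  68  90  97  93  91  86  73  43  33  35
206   21  23  30  41  69  91  95  93  92  88  81  68  46  43
207   49  19  30  43  68  92  94  93  91  87  97 110  84  76
208  111  27  35  53  71  92  97  91  91  92 107 127 120 110
209  176  82  97 116 101  96  98  98 103 115 124 132 129 118
210  221 186 203 206 182 123 109 117 155 190 167 141 133 119
211  226 219 212 206 185 134 126 133 163 202 200 188 160 124
212  226 217 204 198 182 135 130 133 162 200 204 200 181 135
213  220 207 203 196 170 134 130 134 154 195 201 199 188 160
214  206 202 202 190 158 132 132 133 152 186 202 198 189 169
215  183 197 201 194 172 150 144 149 169 198 201 197 178 149
216  168 183 197 198 196 190 189 192 196 203 199 183 153 130
217  165 163 177 192 203 203 202 199 201 196 185 161 137 110
left/right stopper rows s10 vs now [np.float64(25.197802197802197), np.float64(5.598039215686274), np.float64(10.334095238095237), np.float64(15.094)]
```

Run:
```python
import cv2
f=cv2.imread("pics/s17.png")[...,2]
for y in range(227,250,2): print(y,''.join('%4d'%q for q in f[y,320:344]))
for y in range(205,222,2): print(y,''.join('%4d'%q for q in f[y,304:326]))
```

```text
227  113 110 115 123 120 114 114 116 115 116 139 185 200 203 206 216 230 233 233 226 203 199 201 200
229  116 116 115 117 116 115 117 113 110 116 138 182 201 202 200 197 199 197 194 192 195 200 209 212
231   95  97 102 102 104 131 181 210 220 224 227 228 228 228 226 223 217 231 252 252 252 253 254 254
233   94  93  95  95 144 206 226 228 228 228 228 229 228 228 228 228 226 221 219 225 204 199 199 208
235   93  94  93  96 142 206 227 228 228 228 228 228 229 228 228 228 227 217 201 201 233 252 253 254
237  121 121 115 116 140 177 202 221 228 230 230 230 231 230 227 223 205 183 180 197 219 247 254 255
239  142 136 132 134 146 170 178 186 191 195 200 202 200 198 191 185 178 172 178 197 200 207 238 254
241  195 194 186 187 182 174 180 185 188 190 193 194 193 190 187 182 178 170 179 197 198 199 201 217
243  201 200 200 199 191 173 171 182 187 191 192 194 191 189 187 180 169 161 180 196 201 199 200 198
245  201 201 202 199 190 160 125 132 143 153 160 161 162 155 145 132 123 138 178 196 197 199 208 218
247  201 201 199 199 193 163 124 124 127 134 130 133 134 134 130 125 121 148 193 199 200 1
[... 248 characters left out ...]
2 228 216 144  49  19  30  43  68  92  94  93  91
209   42  41  41  42  57 132 236 254 255 255 255 255 253 176  82  97 116 101  96  98  98 103
211   41  42  44  52 112 203 243 247 248 248 247 247 242 226 219 212 206 185 134 126 133 163
213   41  39  40  45  77 147 208 225 227 229 229 229 227 220 207 203 196 170 134 130 134 154
215   41  41  40  44  70 124 167 184 195 206 216 216 203 183 197 201 194 172 150 144 149 169
217   41  42  43  41  50  58  64  61  59 110 159 176 173 165 163 177 192 203 203 202 199 201
219   42  40  41  42  40  33  25  33  38  65 113 144 149 147 147 156 160 164 167 171 170 164
221   41  45  52  83 112 113  81  33  28  51 111 163 176 167 153 156 159 161 162 163 162 162
```

Both stoppers are unchanged, so I'm handing in.

```bash
python3 -c "
from rig import robot
print(robot.hand_in())"
```

```text
the job is handed in; nothing more can be done
None
```

The job is handed in: both stoppers sit on their rims, and the thermometer is held upright through the eye and cap with about 15 mm of stem showing and almost no side force. The first stopper's foot did touch its neck's rim at about 19 N on the first try, so I backed off, straightened it and seated it.

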